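# Unpin the drying rack and hang the rinsed pails in it

## Robot

A 6-joint arm with a two-finger parallel gripper is mounted at the origin on the work surface. World frame = base frame: x ahead of the robot, y to its left, z up, the work surface at z = 0. Lengths are in mm, angles in rad, forces in N, time in s.
With the tool pointing down it reaches from about 275 to 750 mm from the base axis. Payload 10.2 kg.
Tool frame: the origin (TCP) lies at the very end of the fingers, on their centre line; the grasp point (between the pads) lies 19 mm behind it; x points along the fingers, y is the direction in which the jaws open and shut, and the axes are right-handed (so a half turn about x gives the same grasp; the last joint's range is limited). The gripper opens to 85 mm and grips with 20 to 120 N. Pads are 22 mm wide; open, the fingers measure 114 mm over their backs; the gripper's body (76 mm by 85 mm) begins 54 mm behind the grasp point. The pads swing forward as they close: fully open they stand 13 mm farther back than shut.
Start: joints at [-1.401, 0.313, 1.498, -0, 1.331, -0.223], TCP at [200.946, -485.028, 231.294] pointing down, gripper open.
Joint ranges: [-2.94, 2.94], [-0.97, 2.17], [0.19, 2.56], [-1.23, 4.37], [0.02, 3.11], [-2.88, 2.88]. Speed limits (rad/s): [2.39, 2.39, 3.01, 3.14, 3.14, 3.14].

## Interface

Orientations are given as a unit quaternion [w, x, y, z].
In Python, from rig import ctrl gives the robot as it stands. The module is installed in compiled form; this text tells all that it offers.
- The arm moves only by the tool move_arm, never from a script. Its argument "targets" is a list that holds one entry, the list of rows, each a list of 7 numbers: the opening, from 0 (shut) to 1 (fully open), then the shift along the tool's x, y, z each as a share of 150 mm, from -1 to 1, then the turn, a rotation vector about the tool's x, y, z each as a share of 60 degrees, from -1 to 1. A call has 1 to 5 rows; each row shifts and turns the commanded pose from where the row before left it, along the tool's axes as they then stand; what a row does not reach is not made up. A row lasts 1/10 s, in which the tool goes at most 50 mm and 8.59 degrees, less where a joint would pass 70% of its speed; a pose out of reach is approached as far as the arm can. A call with a number of a shift or a turn outside -1 to 1 is refused whole. A call with a gripper value outside its range is refused whole. The fingers move at their own pace and stop on an object; "force" is the grip in N (left out, the last holds). Time passes only in rows, so rows that do not move let the fingers close. It gives the time, the measured TCP pose, the force and the opening at its end, in the units of the state.
- ctrl.sense(): the state, without advancing time (a new reading comes with each control period).
- ctrl.capture(name): name is "scene" or "top" or "wrist"; returns the picture (400x640x3 uint8, red, green, blue); there is no depth.
- ctrl.calibration(name): a dict with "camera_matrix" (3x3 intrinsics, pixels), "extrinsics" (4x4, takes a point from world to camera coordinates); the wrist camera has in their place "tool_from_camera" (4x4, takes a point from camera to tool coordinates, whose origin is the TCP and whose axes are the tool frame's). Camera axes: x right, y down, z forward; pixel columns grow to the right and rows downward; lengths in mm; the calibration is good to about 2 mm. A picture is of the moment at which its call begins: read the wrist's pose just before it. calibration takes no time and is no camera call.
- ctrl.finish_job(): hands the job in, once; it reports no verdict.
Trained networks look in the newest picture that a camera, given by its name, has taken for a name from the list of things; names that differ only in an ending like _2 or _b are one class to them, and where a whole thing is asked for, a point or a joint stands for the part that bears it (a point fixed in the world has none). Each returns a list of dicts, best first, with "confidence" (0 to 1); they miss things now and then, are a little off and sometimes report something else, mostly with a low value. They report only what shows in the picture. A call takes as long as a camera call.
- ctrl.recognise(label, camera): "point" ([row, column] in pixels, amid what is visible of it).
- ctrl.cut_out(label, camera): "pixels" (400x640 bool, what is visible of it) and "point" ([row, column] in pixels, amid what is visible of it).
The state is a dict: "time_s": time; "joints": joint angles; "dq": joint speeds; "tau": joint torques, N m; "eef_pos": TCP position; "ee_rot": TCP orientation; "force": force on the tool from outside, world axes, zero at the start; "wrist_torque": the same for the moment, N m; "grip_width": opening from 0.0 (shut) to 1.0 (fully open).
Only numpy, scipy, OpenCV 4.12 (cv2) and the standard library are available. Lean on these libraries where they do the work, as an engineer would, in place of code of your own. Each camera call takes 0.05 s, during which the arm holds its last target.

## Task

The rinsed pails must dry out of the garage dust, in the low rack with the sliding plywood lid. Draw the locking pin up out of the lid and park it in the open notch of the steel bracket on the rack's side, hanging upright by its collar; then slide the lid fully open, hang every pail by its handle on a hook of its own inside the rack, and slide the lid fully shut over them. Finish with the pin parked and the pails hanging still, and leave the canister, funnel, egg and barrel lids where they stand.

Things in the scene. Friction and masses are not known exactly. Their poses are not given: they have to be found in the camera images.
- rack: Fixed light wood drying rack, 360 wide (y), 500 deep (x), rails 148 to 178 high on legs. Origin: on the board under the middle of its front edge (nearest the robot); x to the back, y left, z up; turned up to 0.1 rad. Front beam x = 0 to 45; behind it a well to x = 223, covered by the shut lid. Cross bar at x = 223 to 243, 98 to 118 high, carries three hooks. 4 thick drip tray below
- lid (a joint): Slide of the plywood lid, in m: 0 = fully shut, 0.25 = fully open (pushed straight back along the rack's +x, to stops at both ends). Needs 2 to 4 N and stays where it is left. The lid is 340 x 250 x 12, its top at height 190; the pin in its front left corner blocks it while it is in
- knob (a point): Centre of the top of the wooden knob on the lid, 232 above the board; moves with the lid; axes those of the rack. The knob is a cylinder 26 in diameter and 30 tall on a 12 high neck, on the lid's centre line 22 behind its front edge
- pin: Loose steel locking pin, upright, at the start in its bore through lid and front beam. Origin: on its axis at the underside of the collar; z up along it. Shank 12 in diameter reaching 50 below the origin (tapered foot), collar 28 in diameter, 6 thick; above it a flat grip 36 long (pin's x), 14 thick (pin's y), from 6 to 42 above the origin. 0.09 kg
- bore (a point): Mouth of the bore (15 in diameter, 42 deep) in the top of the shut lid, where the pin's collar rests at the start, 190 above the board; fixed to the rack, axes those of the rack
- notch (a point): Place of the pin's origin when parked: top of the 12 thick steel bracket on the rack's left side, 190 above the board, in a slot 18 wide, open above, below and to the front (rack's -x), from 29 before this point to 15 behind it; axes of the rack. Two stops 6 high flank the mouth (29 to 23 before) and keep the collar in: bring the pin in from above or lifted over them
- hook0 (a point): Seat of the right (-y) hook: middle of its flat arm's top, 113 above the board; axes of the rack. The arm, 12 wide, 8 thick, points to the front (rack's -x) and ends 24 before this point in an upturned tip 6 thick, 15 above the arm. The hook passes above the cup through a pail's handle from the front, the bar rests behind the tip; the pail then hangs 18 above the board
- hook1 (a point): Seat of the middle hook: middle of its flat arm's top, 113 above the board; axes of the rack. The arm, 12 wide, 8 thick, points to the front (rack's -x) and ends 24 before this point in an upturned tip 6 thick, 15 above the arm. The hook passes above the cup through a pail's handle from the front, the bar rests behind the tip; the pail then hangs 18 above the board
- hook2 (a point): Seat of the left (+y) hook: middle of its flat arm's top, 113 above the board; axes of the rack. The arm, 12 wide, 8 thick, points to the front (rack's -x) and ends 24 before this point in an upturned tip 6 thick, 15 above the arm. The hook passes above the cup through a pail's handle from the front, the bar rests behind the tip; the pail then hangs 18 above the board
- pail0: Loose metal pail (two or three are there; None if absent), 0.2 kg. Origin: centre of underside, z up. Cup 55 tall, 74 across. Stiff handle in its y-z plane: uprights at y = +-36; level bar 76 long, 10 wide, z = 95 to 103; opening under it 40 high, 68 wide. Wooden grip tab on the bar's middle: 12 thick (x), 26 wide (y), z = 103 to 147: pinch across x. Half a turn about z is the same
- pail1: Loose metal pail (two or three are there; None if absent), 0.2 kg. Origin: centre of underside, z up. Cup 55 tall, 74 across. Stiff handle in its y-z plane: uprights at y = +-36; level bar 76 long, 10 wide, z = 95 to 103; opening under it 40 high, 68 wide. Wooden grip tab on the bar's middle: 12 thick (x), 26 wide (y), z = 103 to 147: pinch across x. Half a turn about z is the same
- pail2: Loose metal pail (two or three are there; None if absent), 0.2 kg. Origin: centre of underside, z up. Cup 55 tall, 74 across. Stiff handle in its y-z plane: uprights at y = +-36; level bar 76 long, 10 wide, z = 95 to 103; opening under it 40 high, 68 wide. Wooden grip tab on the bar's middle: 12 thick (x), 26 wide (y), z = 103 to 147: pinch across x. Half a turn about z is the same
- eye0 (a point): Middle of the underside of the top bar of the handle of pail0, 95 above its underside: the point that rests on a hook
- eye1 (a point): Middle of the underside of the top bar of the handle of pail1, 95 above its underside: the point that rests on a hook
- eye2 (a point): Middle of the underside of the top bar of the handle of pail2, 95 above its underside: the point that rests on a hook
- canister: Bystander: lidded tin canister, dull silver, 80 across, 92 tall, loose. Origin: centre of its underside
- funnel: Bystander: blue plastic funnel standing mouth down, 110 across, 105 tall, loose. Origin: centre of its underside
- egg: Bystander: rusty red jasper egg standing on its blunt flat end, 48 across, 60 tall, loose. Origin: centre of its underside
- lids: Bystander: two orange rubber barrel lids stacked, 110 across, 36 tall together, loose. Origin: centre of the underside

How it is judged (in metres and radians):
On the way, in this order (a step that is already met when the one before it is completed fails the run):
1. the pin is drawn up clear of its bore, the lid still shut (z of pin in the frame of bore above 0.045 m and value of joint lid below 0.02 m), for 0.1 s.
2. the pin is parked upright in the bracket's notch and let go (x of pin in the frame of notch between -0.014 and 0.014 m and y of pin in the frame of notch between -0.007 and 0.007 m and z of pin in the frame of notch between -0.006 and 0.006 m and angle between pin's own z axis and vertical below 0.2 rad and contact force between pin and the fingers below 0.3 N), for 0.3 s.
3. the lid is slid fully open (x of pin in the frame of notch between -0.014 and 0.014 m and y of pin in the frame of notch between -0.007 and 0.007 m and z of pin in the frame of notch between -0.006 and 0.006 m and angle between pin's own z axis and vertical below 0.2 rad and value of joint lid above 0.235 m), for 0.2 s.
4. every pail hangs by its handle on a hook, let go, the lid still open (value of joint lid above 0.2 m and angle between each of pail0, pail1, pail2's own z axis and vertical below 0.35 rad and ((x of eye0 in the frame of hook0 between -0.022 and 0.045 m and y of eye0 in the frame of hook0 between -0.03 and 0.03 m and z of eye0 in the frame of hook0 between -0.012 and 0.012 m) or (x of eye0 in the frame of hook1 between -0.022 and 0.045 m and y of eye0 in the frame of hook1 between -0.03 and 0.03 m and z of eye0 in the frame of hook1 between -0.012 and 0.012 m) or (x of eye0 in the frame of hook2 between -0.022 and 0.045 m and y of eye0 in the frame of hook2 between -0.03 and 0.03 m and z of eye0 in the frame of hook2 between -0.012 and 0.012 m)) and ((x of eye1 in the frame of hook0 between -0.022 and 0.045 m and y of eye1 in the frame of hook0 between -0.03 and 0.03 m and z of eye1 in the frame of hook0 between -0.012 and 0.012 m) or (x of eye1 in the frame of hook1 between -0.022 and 0.045 m and y of eye1 in the frame of hook1 between -0.03 and 0.03 m and z of eye1 in the frame of hook1 between -0.012 and 0.012 m) or (x of eye1 in the frame of hook2 between -0.022 and 0.045 m and y of eye1 in the frame of hook2 between -0.03 and 0.03 m and z of eye1 in the frame of hook2 between -0.012 and 0.012 m)) and ((x of eye2 in the frame of hook0 between -0.022 and 0.045 m and y of eye2 in the frame of hook0 between -0.03 and 0.03 m and z of eye2 in the frame of hook0 between -0.012 and 0.012 m) or (x of eye2 in the frame of hook1 between -0.022 and 0.045 m and y of eye2 in the frame of hook1 between -0.03 and 0.03 m and z of eye2 in the frame of hook1 between -0.012 and 0.012 m) or (x of eye2 in the frame of hook2 between -0.022 and 0.045 m and y of eye2 in the frame of hook2 between -0.03 and 0.03 m and z of eye2 in the frame of hook2 between -0.012 and 0.012 m)) and contact force between each of pail0, pail1, pail2 and the fingers below 0.3 N), for 0.3 s.
At the end, for the whole second after the job is handed in: Lid shut within 8 mm; pin upright (0.2 rad), collar on the bracket, within 14 mm along, 7 mm across and 6 mm in height of the notch point; each pail at rest, under 0.35 rad tilt, its handle bar on a hook: 22 mm before to 45 mm behind the seat, 30 mm sideways, 12 mm in height (x of pin in the frame of notch between -0.014 and 0.014 m and y of pin in the frame of notch between -0.007 and 0.007 m and z of pin in the frame of notch between -0.006 and 0.006 m and angle between pin's own z axis and vertical below 0.2 rad and value of joint lid below 0.008 m and angle between each of pail0, pail1, pail2's own z axis and vertical below 0.35 rad and ((x of eye0 in the frame of hook0 between -0.022 and 0.045 m and y of eye0 in the frame of hook0 between -0.03 and 0.03 m and z of eye0 in the frame of hook0 between -0.012 and 0.012 m) or (x of eye0 in the frame of hook1 between -0.022 and 0.045 m and y of eye0 in the frame of hook1 between -0.03 and 0.03 m and z of eye0 in the frame of hook1 between -0.012 and 0.012 m) or (x of eye0 in the frame of hook2 between -0.022 and 0.045 m and y of eye0 in the frame of hook2 between -0.03 and 0.03 m and z of eye0 in the frame of hook2 between -0.012 and 0.012 m)) and ((x of eye1 in the frame of hook0 between -0.022 and 0.045 m and y of eye1 in the frame of hook0 between -0.03 and 0.03 m and z of eye1 in the frame of hook0 between -0.012 and 0.012 m) or (x of eye1 in the frame of hook1 between -0.022 and 0.045 m and y of eye1 in the frame of hook1 between -0.03 and 0.03 m and z of eye1 in the frame of hook1 between -0.012 and 0.012 m) or (x of eye1 in the frame of hook2 between -0.022 and 0.045 m and y of eye1 in the frame of hook2 between -0.03 and 0.03 m and z of eye1 in the frame of hook2 between -0.012 and 0.012 m)) and ((x of eye2 in the frame of hook0 between -0.022 and 0.045 m and y of eye2 in the frame of hook0 between -0.03 and 0.03 m and z of eye2 in the frame of hook0 between -0.012 and 0.012 m) or (x of eye2 in the frame of hook1 between -0.022 and 0.045 m and y of eye2 in the frame of hook1 between -0.03 and 0.03 m and z of eye2 in the frame of hook1 between -0.012 and 0.012 m) or (x of eye2 in the frame of hook2 between -0.022 and 0.045 m and y of eye2 in the frame of hook2 between -0.03 and 0.03 m and z of eye2 in the frame of hook2 between -0.012 and 0.012 m)) and linear speed of each of pail0, pail1, pail2 below 0.12 m/s); the robot touches nothing.
It fails at once if the canister is shoved more than 5 cm or knocked over (distance of canister from where it was at the start of the episode above 0.05 m or angle between canister's own z axis and vertical above 0.6 rad).
It fails at once if the funnel is shoved more than 5 cm or knocked over (distance of funnel from where it was at the start of the episode above 0.05 m or angle between funnel's own z axis and vertical above 0.6 rad).
It fails at once if the egg is shoved more than 5 cm or knocked over (distance of egg from where it was at the start of the episode above 0.05 m or angle between egg's own z axis and vertical above 0.6 rad).
It fails at once if the lids is shoved more than 5 cm or knocked over (distance of lids from where it was at the start of the episode above 0.05 m or angle between lids's own z axis and vertical above 0.6 rad).
Of pail0, pail1, pail2 only 2 to 3 are there at a start; the rules pass over those that are not, and their reading is None.
At some moment in a run one of pail0, pail1, pail2 may be knocked a few centimetres aside while the robot is not near it.
It also fails if it takes over 210 s, if anything falls off the work surface, if the arm or the gripper's body presses on something with over 40 N, if the wrist force passes 120 N, or if a joint passes its speed limit or range.

## Working session

There is one attempt and no reset: what is moved stays moved. The work goes in short steps, Python scripts to look and compute and a tool call to move; the robot and the scene stay as the last step left them, time stands still between calls to the robot, and variables do not carry over. Pictures are saved under pics/ and viewed, and the job is handed in when it is done.

Besides the shell and the picture viewer there is one more tool, called after ">>>" in YAML: its name, and indented under it one key for each argument. move_arm: Moves the arm, as the interface text tells. Shift numbers are shares of 150 mm and turn numbers shares of 60 degrees, none past 1 either way. Its arguments: {"type":"object","properties":{"targets":{"type":"array","items":{"type":"array","items":{"type":"array","items":{"type":"number","minimum":-1,"maximum":1}}}},"force":{"type":"number"}},"required":["targets"]}

```bash
mkdir -p pics; ls
python3 - <<'E'
from rig import ctrl
import cv2, numpy as np
s=ctrl.sense(); print({k:np.round(v,3).tolist() for k,v in s.items()})
for n in ("scene","top","wrist"):
    im=ctrl.capture(n); cv2.imwrite(f"pics/a_{n}.png",im[:,:,::-1])
    c=ctrl.calibration(n); print(n,{k:np.round(v,3).tolist() for k,v in c.items()})
E
```

```text
pics
{'time_s': 0.0, 'joints': [-1.401, 0.313, 1.498, 0.0, 1.331, -0.223], 'dq': [0.002, -0.001, 0.002, -0.001, -0.003, -0.001], 'tau': [-0.0, -41.226, -25.974, -0.0, 0.004, 0.0], 'eef_pos': [200.902, -484.759, 230.733], 'ee_rot': [0.138, 0.694, 0.138, -0.693], 'force': [-0.144, -0.566, -0.044], 'wrist_torque': [0.052, 0.05, 0.023], 'grip_width': 1.001}
scene {'camera_matrix': [[367.38, 0.0, 314.012], [0.0, 367.38, 199.356], [0.0, 0.0, 1.0]], 'extrinsics': [[-0.227, 0.974, -0.012, 126.463], [0.55, 0.118, -0.827, -150.786], [-0.804, -0.194, -0.562, 1506.35], [0.0, 0.0, 0.0, 1.0]]}
top {'camera_matrix': [[514.996, 0.0, 310.703], [0.0, 514.996, 192.292], [0.0, 0.0, 1.0]], 'extrinsics': [[-0.017, -1.0, -0.023, 31.24], [-0.996, 0.019, -0.09, 512.064], [0.09, 0.021, -0.996, 1561.82], [0.0, 0.0, 0.0, 1.0]]}
wrist {'camera_matrix': [[318.004, 0.0, 311.889], [0.0, 318.004, 197.656], [0.0, 0.0, 1.0]], 'tool_from_camera': [[-0.001, -0.273, 0.962, -142.944], [1.0, 0.001, 0.001, 0.854], [-0.001, 0.962, 0.273, -70.918], [0.0, 0.0, 0.0, 1.0]]}
```

View pics/a_scene.png

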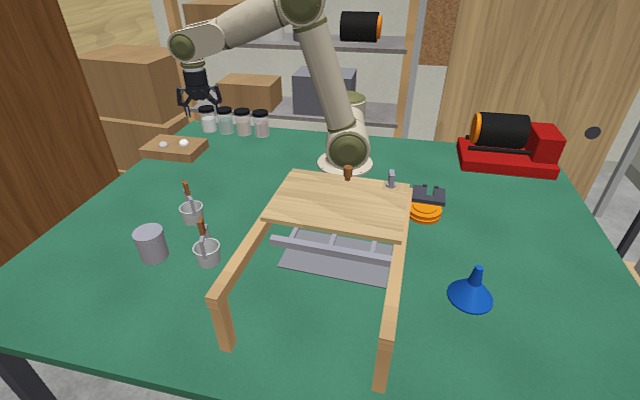

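View pics/a_top.png

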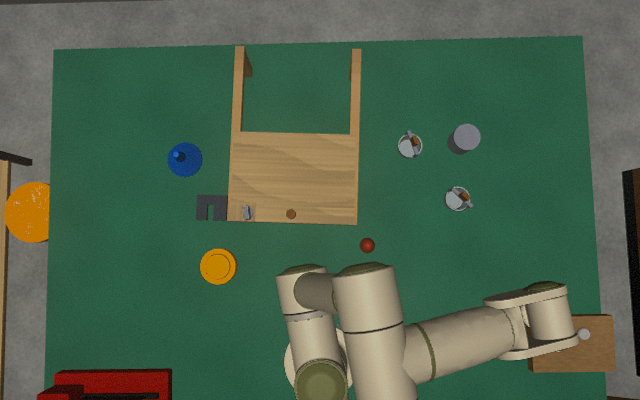

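View pics/a_wrist.png

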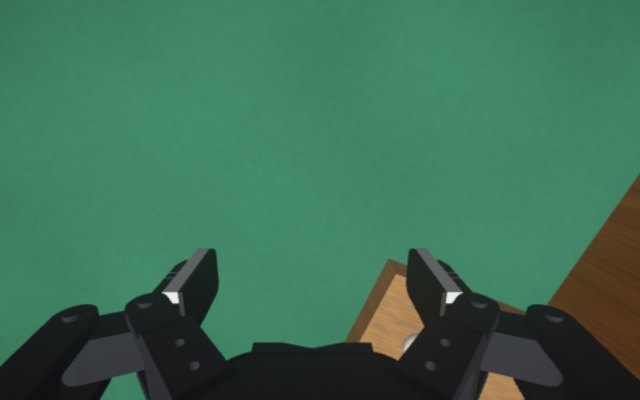

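```bash
cat > h.py <<'E'
from rig import ctrl
import cv2, numpy as np
from scipy.spatial.transform import Rotation as R
def tool(s=None):
    s=s or ctrl.sense(); q=s['ee_rot']; T=np.eye(4)
    T[:3,:3]=R.from_quat([q[1],q[2],q[3],q[0]]).as_matrix(); T[:3,3]=s['eef_pos']; return T
def cam(n,T=None):
    c=ctrl.calibration(n); K=np.array(c['camera_matrix'])
    if n=='wrist':
        E=np.linalg.inv((tool() if T is None else T)@np.array(c['tool_from_camera']))
    else: E=np.array(c['extrinsics'])
    return K,E
def proj(n,P,T=None):
    K,E=cam(n,T); P=np.atleast_2d(P); q=P@E[:3,:3].T+E[:3,3]; q=q@K.T; return q[:,:2]/q[:,2:]
def unproj(n,uv,z,T=None):
    K,E=cam(n,T); uv=np.atleast_2d(uv).astype(float)
    d=np.c_[uv,np.ones(len(uv))]@np.linalg.inv(K).T@E[:3,:3]; o=-E[:3,:3].T@E[:3,3]
    return o+d*((z-o[2])/d[:,2:])
def snap(n,name,crop=None,k=1):
    T=tool(); im=ctrl.capture(n); v=im[:,:,::-1]
    if crop: v=v[crop[0]:crop[1],crop[2]:crop[3]]
    v=cv2.resize(v,None,fx=k,fy=k,interpolation=cv2.INTER_CUBIC); cv2.imwrite(f'pics/{name}.png',v); return T,im
def down(yaw):
    # tool x = -z ; tool y = horizontal at angle yaw ; z = x cross y
    x=np.array([0,0,-1.]); y=np.array([np.cos(yaw),np.sin(yaw),0]); return np.c_[x,y,np.cross(x,y)]
def plan(pos,yaw,T=None):
    """shift (shares of 150mm) & turn (shares of 60deg) from current, tool axes; jaw axis yaw (mod pi)"""
    T=tool() if T is None else T
    best=None
    for k in (-1,0,1):
        Rt=down(yaw+k*np.pi); rv=R.from_matrix(T[:3,:3].T@Rt).as_rotvec()
        if best is None or np.linalg.norm(rv)<np.linalg.norm(best): best=rv
    d=T[:3,:3].T@(np.array(pos)-T[:3,3])
    print('tcp',np.round(T[:3,3],1),'jaw yaw deg',round(np.degrees(np.arctan2(T[1,1],T[0,1])),2),'tilt',np.round(T[:2,0],4))
    print('shift',np.round(d/150,3),'turn',np.round(best/np.radians(60),3),'tool-y world',np.round(T[:3,1],3),'tool-z',np.round(T[:3,2],3))
E
python3 - <<'E'
from h import *
for n in("top","scene"):
  ctrl.capture(n)
  for l in ["pail0","pin","lid","knob","notch","hook0","egg","canister","funnel","lids"]:
    try: print(n,l,[(np.round(d['point'],1).tolist(),round(d['confidence'],2)) for d in ctrl.recognise(l,n)][:5])
    except Exception as e: print(l,e)
uv=[(228,222),(357,224),(241,132),(350,134)]
print(unproj('top',uv,190))
print('knob',unproj('top',(291,213),232)); print('pin',unproj('top',(247,211),232)); print('notch',unproj('top',(212,208),190))
print(tool())
E
```

```text
top pail0 [([145.7, 405.4], 0.67), ([198.0, 456.2], 0.64), ([172.5, 289.3], 0.31)]
top pin []
top lid []
top knob [([178.3, 294.2], 0.58), ([172.7, 285.7], 0.25)]
top notch [([173.1, 292.5], 0.9)]
top hook0 [([174.2, 288.1], 0.98)]
top egg [([245.0, 366.6], 0.48)]
top canister [([142.7, 461.2], 0.74), ([169.5, 290.0], 0.74)]
top funnel [([158.3, 182.4], 0.91)]
top lids [([265.9, 215.3], 0.87), ([143.0, 411.0], 0.61), ([172.7, 287.5], 0.29)]
scene pail0 [([208.9, 189.1], 0.64), ([249.8, 207.3], 0.56)]
scene pin [([176.6, 389.4], 0.7)]
scene lid [([203.4, 342.0], 0.93)]
scene knob [([203.0, 343.2], 0.92), ([235.7, 343.6], 0.53)]
scene notch [([237.4, 345.4], 0.62)]
scene hook0 [([235.3, 339.7], 0.79)]
scene egg [([203.4, 344.1], 0.38)]
scene canister [([242.6, 153.4], 0.59)]
scene funnel [([295.4, 473.3], 0.58), ([238.3, 338.1], 0.45)]
scene lids [([214.3, 422.7], 0.57), ([201.3, 341.3], 0.46), ([236.1, 342.6], 0.33)]
[[ 419.82402937  247.14551854  190.        ]
 [ 407.98943923 -106.671719    190.        ]
 [ 670.15796465  210.026812    190.        ]
 [ 657.82931806  -93.59800155  190.        ]]
knob [[439.23491612  70.91359065 232.        ]]
pin [[446.74288831 188.44543406 232.        ]]
notch [[459.19318215 291.33088491 190.        ]]
[[ 5.69935937e-06  3.82719636e-01 -9.23864536e-01  2.00938406e+02]
 [ 4.27594479e-05 -9.23864535e-01 -3.82719635e-01 -4.85030078e+02]
 [-9.99999999e-01 -3.73226807e-05 -2.16303163e-05  2.31282010e+02]
 [ 0.00000000e+00  0.00000000e+00  0.00000000e+00  1.00000000e+00]]
```

Run:
```python
import cv2
a=cv2.imread('pics/a_top.png')
cv2.imwrite('pics/a_top_z.png',cv2.resize(a[30:260,180:390],None,fx=3.4,fy=2.6*1.0,interpolation=cv2.INTER_CUBIC)) if 0 else cv2.imwrite('pics/a_top_z.png',cv2.resize(a[110:270,190:390],None,fx=3.5,fy=3.5,interpolation=cv2.INTER_CUBIC))
```

```text
(no output)
```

View pics/a_top_z.png

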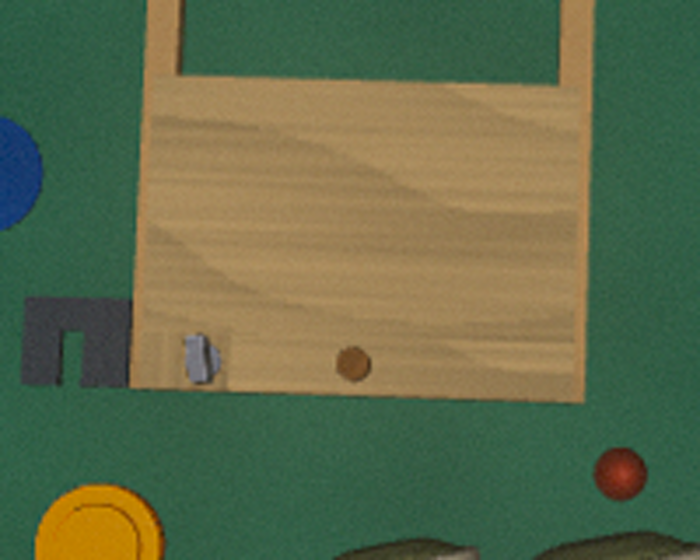

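>>> move_arm:
  targets:
    - [[1, -0.22, 0, 0, 0.125, 0, 0], [1, -0.22, 0, 0, 0.125, 0, 0], [1, -0.22, 0, 0, 0.125, 0, 0], [1, 0, -0.3, -0.11, 0, 0, 0], [1, 0, -0.3, -0.11, 0, 0, 0]]

```text
time_s: 1.75
eef_pos: [234.0, -394.4, 330.6]
ee_rot: [-0.0, 0.707, -0.001, -0.707]
force: [1.6, -0.5, -0.3]
grip_width: 0.998
```

>>> move_arm:
  targets:
    - [[1, 0, -0.3, -0.11, 0, 0, 0], [1, 0, -0.3, -0.11, 0, 0, 0], [1, 0, -0.3, -0.11, 0, 0, 0], [1, 0, -0.3, -0.11, 0, 0, 0], [1, 0, -0.3, -0.11, 0, 0, 0]]

```text
time_s: 2.25
eef_pos: [316.5, -168.2, 330.5]
ee_rot: [-0.0, 0.707, -0.0, -0.707]
force: [1.2, -1.4, 0.2]
grip_width: 0.997
```

>>> move_arm:
  targets:
    - [[1, 0, -0.3, -0.11, 0, 0, 0], [1, 0, -0.3, -0.11, 0, 0, 0], [1, 0, -0.3, -0.11, 0, 0, 0], [1, 0, -0.3, -0.11, 0, 0, 0], [1, 0, -0.3, -0.11, 0, 0, 0]]

```text
time_s: 2.75
eef_pos: [399.1, 57.1, 330.6]
ee_rot: [0.0, 0.707, 0.0, -0.707]
force: [1.6, -0.7, -0.0]
grip_width: 1.002
```

>>> move_arm:
  targets:
    - [[1, 0, -0.3, -0.11, 0, 0, 0], [1, 0, -0.3, -0.11, 0, 0, 0], [1, 0, -0.3, -0.11, 0, 0, 0], [1, 0, 0, 0, 0, 0, 0]]

```text
time_s: 3.15
eef_pos: [448.8, 194.0, 329.3]
ee_rot: [-0.002, -0.707, -0.002, 0.708]
force: [0.2, 0.2, -0.3]
grip_width: 1.005
```

Run:
```python
from h import *
T,im=snap('wrist','b_wrist'); print(T)
snap('top','b_top'); snap('scene','b_scene')
```

```text
[[-1.33601610e-03  5.33662547e-03 -9.99984868e-01  4.48783506e+02]
 [ 7.59636549e-04 -9.99985466e-01 -5.33764356e-03  1.94023658e+02]
 [-9.99998819e-01 -7.66756232e-04  1.33194278e-03  3.29323138e+02]
 [ 0.00000000e+00  0.00000000e+00  0.00000000e+00  1.00000000e+00]]
```

View pics/b_wrist.png

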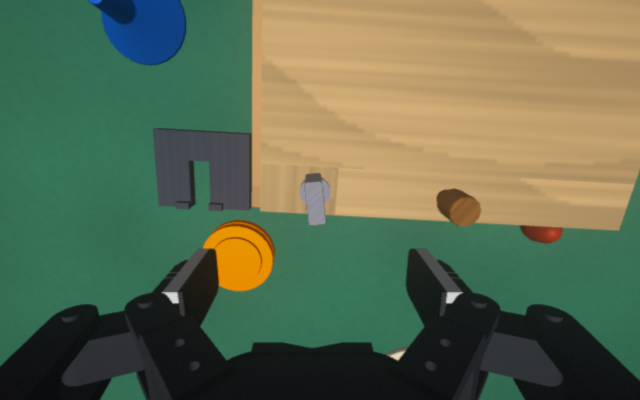

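View pics/b_top.png

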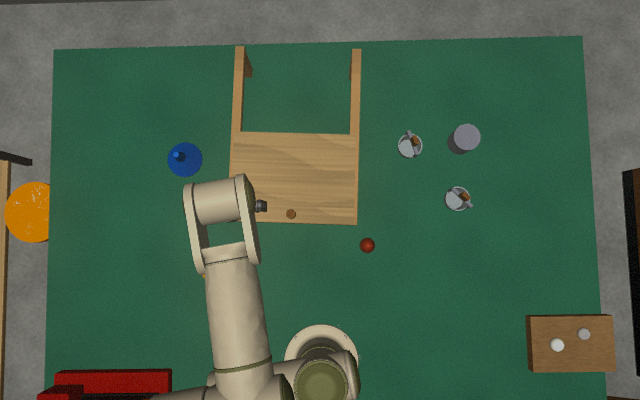

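View pics/b_scene.png

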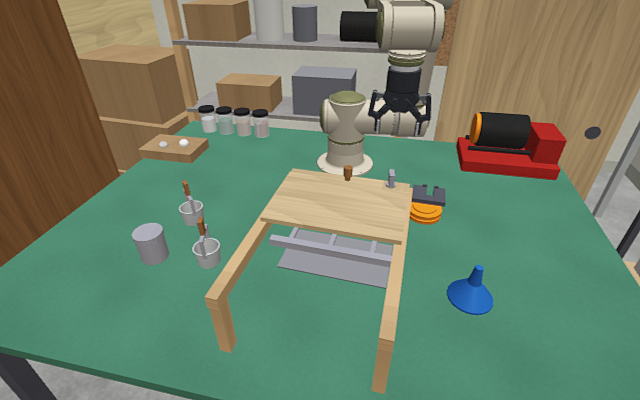

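Run:
```python
import cv2
a=cv2.imread('pics/b_wrist.png')
cv2.imwrite('pics/b_z1.png',cv2.resize(a[120:240,140:340],None,fx=4,fy=4,interpolation=cv2.INTER_CUBIC))
```

```text
(no output)
```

View pics/b_z1.png

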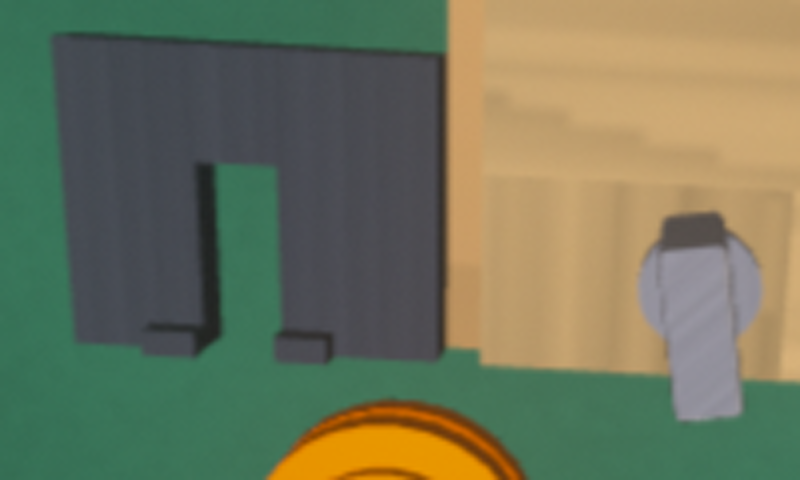

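Run:
```python
from h import *
T=tool()
def z(u,v): return (u/4+140,v/4+120)
def U(pts,h): return unproj('wrist',[z(*p) for p in pts],h,T)[:,:2]
g=U([(662,248),(730,245),(742,413),(678,420)],232); print('grip',g.round(1),g.mean(0)); print('len/axis',g[3]-g[0],g[2]-g[1],g[0]-g[1])
c=U([(700,293)],196);print('collar',c)
b=U([(197,163),(277,163),(207,330),(283,335),(52,35),(445,53),(75,343),(443,360)],190);print('slot',b.round(1))
print('lid front', unproj('wrist',[(266,211),(620,230),(260,90)],190,T).round(1), 'knob',unproj('wrist',(466,208),232,T))
```

```text
grip [[463.6 194.3]
 [464.2 181.1]
 [429.5 178.3]
 [428.  191.2]] [446.33754737 186.19381257]
len/axis [-35.60780634  -3.0758842 ] [-34.70334131  -2.77488687] [-0.60890214 13.2075991 ]
collar [[444.8854574 186.4293615]]
slot [[473.3 299.1]
 [473.3 281.2]
 [434.3 300.8]
 [433.1 283.3]
 [501.3 327.7]
 [497.6 242.3]
 [431.1 331.9]
 [427.  246.4]]
lid front [[ 426.   232.2  190. ]
 [ 407.2 -104.7  190. ]
 [ 533.5  233.1  190. ]] knob [[442.50999226  66.61621898 232.        ]]
```

Run:
```python
from h import *
plan([445.9,186.3,202],np.radians(-85.2))
```

```text
tcp [448.2 189.7 330.2] jaw yaw deg -89.98 tilt [-0.0004 -0.0003]
shift [0.855 0.022 0.015] turn [-0.08  0.   -0.  ] tool-y world [ 0. -1.  0.] tool-z [-1. -0.  0.]
```

Run:
```python
from h import *
snap('wrist','x')
T,im=snap('wrist','c_z1',(120,240,140,340),4); print(T[:3,3]); cv2.imwrite('pics/c_wrist.png',im[:,:,::-1])
print(tool()[:3,3])
```

```text
[448.24200495 189.22273459 330.43674214]
[448.2750822  189.01407957 330.58728312]
```

View pics/c_z1.png

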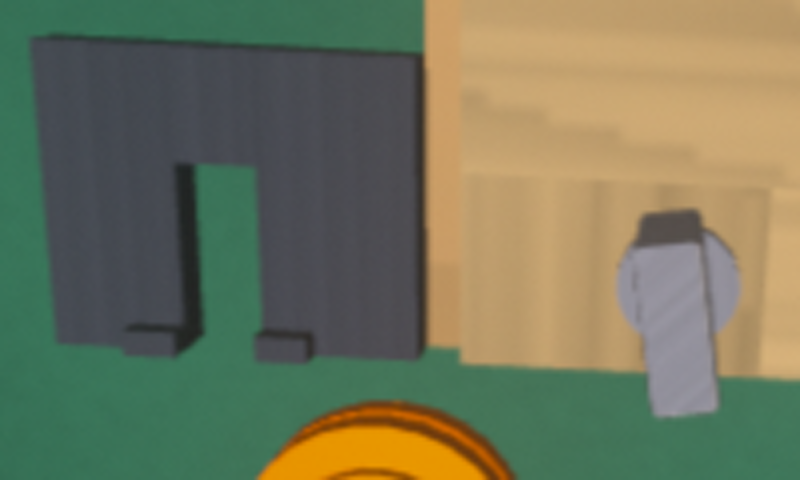

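View pics/c_wrist.png

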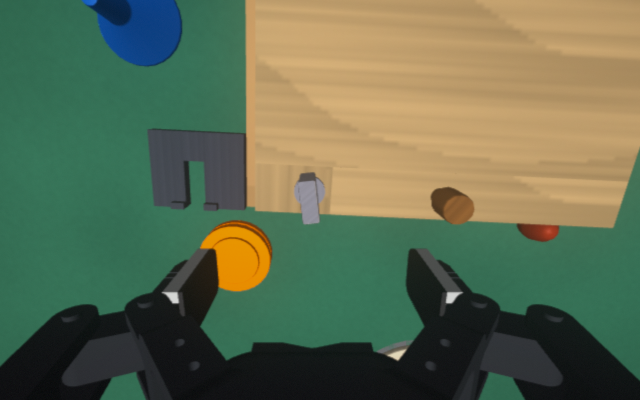

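Run:
```python
from h import *
T=tool()
def z(u,v): return (u/4+140,v/4+120)
def U(pts,h): return unproj('wrist',[z(*p) for p in pts],h,T)[:,:2]
g=U([(635,247),(704,241),(717,410),(653,416)],232); print('grip',g.round(1),g.mean(0)); print('len/axis',g[3]-g[0],g[2]-g[1],g[0]-g[1])
c=U([(678,285)],196);print('collar',c)
b=U([(177,163),(257,164),(187,330),(264,335),(32,37),(425,54),(55,343),(422,359)],190);print('slot',b.round(1))
print('lid front', unproj('wrist',[(255.5,211),(614,227),(255,90)],190,T).round(1), 'knob',unproj('wrist',(459,208),232,T))
plan([445.9,186.3,202],np.radians(-85.2))
```

```text
grip [[463.9 198.9]
 [465.1 185.4]
 [430.1 182.7]
 [428.9 195.6]] [446.98251568 190.66436052]
len/axis [-35.00058655  -3.22297223] [-34.90794818  -2.72571066] [-1.18455945 13.42381222]
collar [[446.81394901 190.77327573]]
slot [[473.6 303.1]
 [473.4 285.2]
 [434.5 305.1]
 [433.3 287.3]
 [501.3 331.7]
 [497.6 246.1]
 [431.4 336.2]
 [427.4 250.8]]
lid front [[426.1 241.5 190. ]
 [409.8 -99.1 190. ]
 [533.8 236.7 190. ]] knob [[442.32817806  71.39314082 232.        ]]
tcp [448.3 189.  330.6] jaw yaw deg -90.08 tilt [ 0.0004 -0.0001]
shift [0.857 0.018 0.016] turn [-0.081 -0.    -0.   ] tool-y world [-0.001 -1.     0.   ] tool-z [-1.     0.001 -0.   ]
```

>>> move_arm:
  targets:
    - [[1, 0, -0.011, 0.009, -0.081, 0, 0], [1, 0.3, 0, 0, 0, 0, 0], [1, 0.3, 0, 0, 0, 0, 0], [1, 0.257, 0, 0, 0, 0, 0], [1, 0, 0, 0, 0, 0, 0]]

```text
time_s: 3.9
eef_pos: [444.9, 190.2, 198.3]
ee_rot: [-0.03, -0.704, -0.029, 0.709]
force: [-0.0, 0.3, 1.1]
grip_width: 0.998
```

Run:
```python
from h import *
snap('wrist','x');T,im=snap('wrist','d_wrist')
plan([446.9,190.7,202],np.radians(-85.2))
```

```text
tcp [447.6 191.  203.3] jaw yaw deg -85.21 tilt [0.0014 0.0002]
shift [0.009 0.002 0.005] turn [-0.    -0.001  0.   ] tool-y world [ 0.084 -0.997 -0.   ] tool-z [-0.997 -0.084 -0.001]
```

View pics/d_wrist.png

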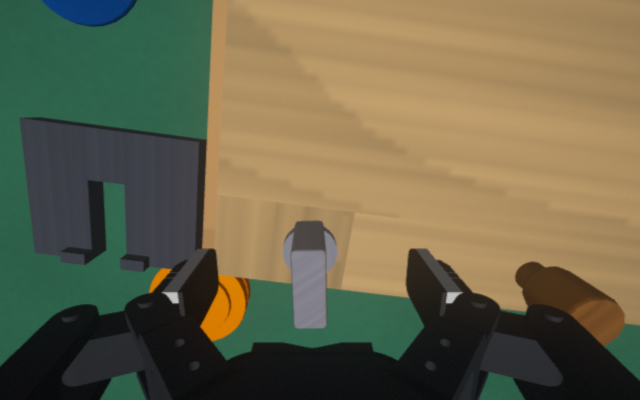

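>>> move_arm:
  targets:
    - [[0, 0, 0, 0, 0, 0, 0], [0, 0, 0, 0, 0, 0, 0], [0, 0, 0, 0, 0, 0, 0], [0, 0, 0, 0, 0, 0, 0], [0, 0, 0, 0, 0, 0, 0]]
  force: 50

```text
time_s: 4.5
eef_pos: [447.1, 191.7, 202.1]
ee_rot: [0.03, 0.707, 0.03, -0.706]
force: [-1.4, -1.2, 10.2]
grip_width: 0.156
```

>>> move_arm:
  targets:
    - [[0, 0, 0, 0, 0, 0, 0], [0, 0, 0, 0, 0, 0, 0]]

```text
time_s: 4.7
eef_pos: [447.2, 191.7, 202.1]
ee_rot: [0.03, 0.707, 0.03, -0.706]
force: [-1.6, 0.2, 5.2]
grip_width: 0.153
```

Run:
```python
from h import *
T,im=snap('wrist','e_wrist')
print({k:np.round(v,2).tolist() for k,v in ctrl.sense().items() if k in('time_s','eef_pos','force','grip_width')})
```

```text
{'time_s': 4.75, 'eef_pos': [447.15, 191.69, 202.12], 'force': [-1.29, 1.32, 4.55], 'grip_width': 0.15}
```

View pics/e_wrist.png

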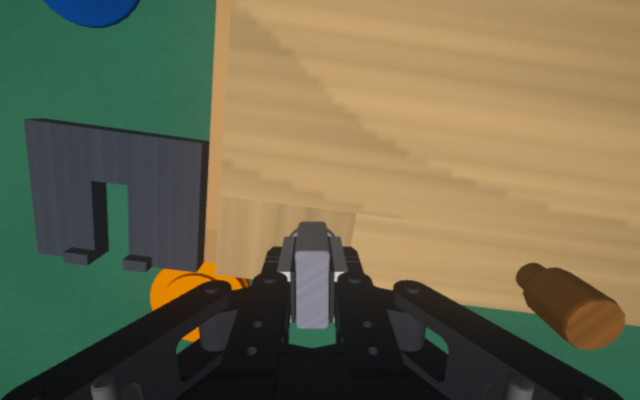

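>>> move_arm:
  targets:
    - [[0, -0.08, 0, 0, 0, 0, 0], [0, -0.12, 0, 0, 0, 0, 0], [0, -0.12, 0, 0, 0, 0, 0], [0, -0.12, 0, 0, 0, 0, 0], [0, 0, 0, 0, 0, 0, 0]]

```text
time_s: 5.25
eef_pos: [447.8, 191.8, 270.1]
ee_rot: [0.03, 0.708, 0.03, -0.705]
force: [0.3, 0.1, -1.2]
grip_width: 0.155
```

>>> move_arm:
  targets:
    - [[0, 0, 0, 0, 0, 0, 0], [0, 0, 0, 0, 0, 0, 0]]

```text
time_s: 5.45
eef_pos: [446.6, 191.6, 266.7]
ee_rot: [-0.03, -0.706, -0.03, 0.707]
force: [-0.1, -0.4, 0.0]
grip_width: 0.157
```

Run:
```python
from h import *
T,im=snap('wrist','f_wrist'); snap('scene','f_scene',(120,240,300,480),4)
print(T)
```

```text
[[-1.88750673e-03  8.47596825e-02 -9.96399635e-01  4.46638190e+02]
 [-3.10957036e-04 -9.96401412e-01 -8.47592446e-02  1.91570282e+02]
 [-9.99998170e-01  1.49853833e-04  1.90707099e-03  2.66740262e+02]
 [ 0.00000000e+00  0.00000000e+00  0.00000000e+00  1.00000000e+00]]
```

View pics/f_wrist.png

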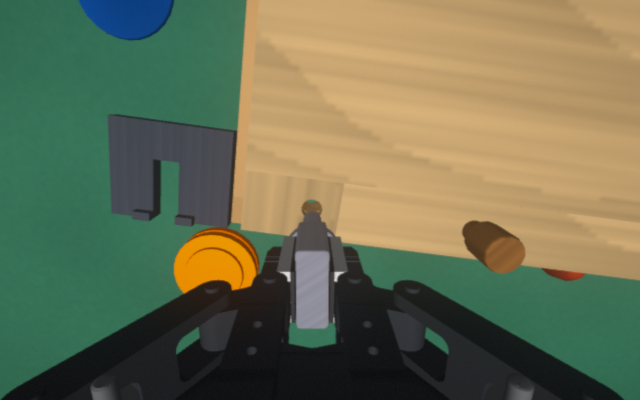

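View pics/f_scene.png

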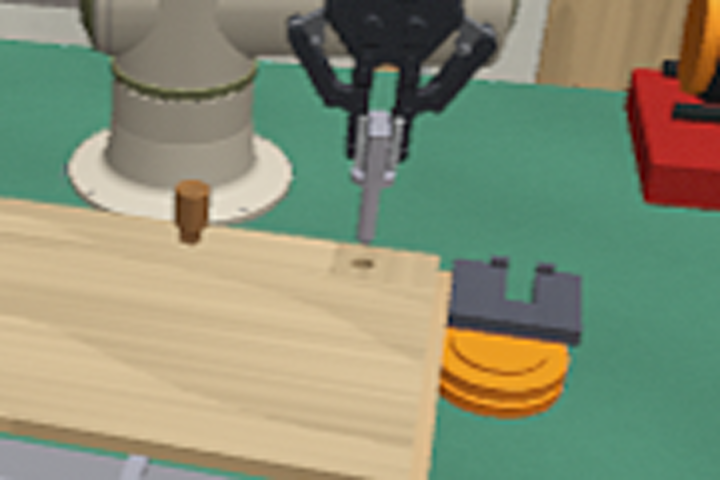

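Run:
```python
from h import *
a=cv2.imread('pics/f_wrist.png')
cv2.imwrite('pics/f_z.png',cv2.resize(a[100:240,100:340],None,fx=3.3333,fy=3.3333,interpolation=cv2.INTER_CUBIC))
```

```text
(no output)
```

View pics/f_z.png

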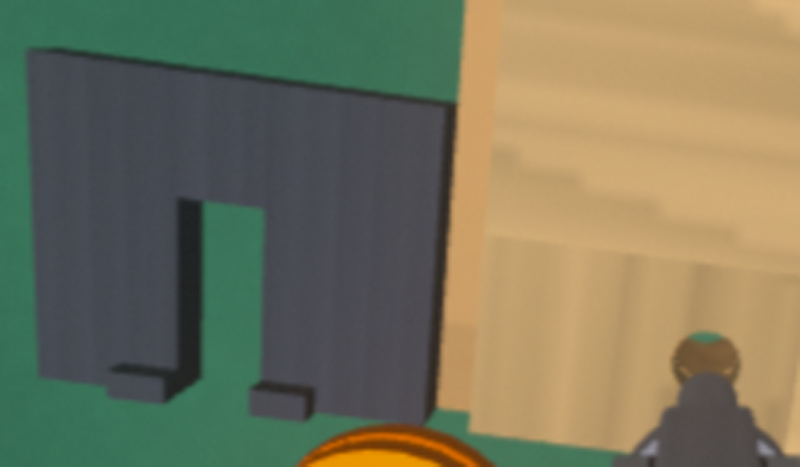

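Run:
```python
from h import *
T=np.array([[-1.88750673e-03,8.47596825e-02,-9.96399635e-01,4.46638190e+02],[-3.10957036e-04,-9.96401412e-01,-8.47592446e-02,1.91570282e+02],[-9.99998170e-01,1.49853833e-04,1.90707099e-03,2.66740262e+02],[0,0,0,1]])
z=lambda u,v:(u/3.3333+100,v/3.3333+100)
p=unproj('wrist',[z(706,364),z(178,199),z(264,208),z(178,365),z(263,380),z(38,376),z(432,424),z(28,49),z(447,104),z(672,364),z(740,364)],190,T)[:,:2]; print(p.round(1))
th=-0.048; ex=np.array([np.cos(th),np.sin(th)])
n=(p[1]+p[2])/2-15*ex; print('bore',p[0],'notch',n,'diff',n-p[0])
plan([446.6,191.6,266],0)
```

```text
[[446.7 191.1]
 [473.3 303.7]
 [472.9 285.9]
 [436.6 305.6]
 [434.7 287.2]
 [431.5 336.1]
 [427.6 250.3]
 [501.2 332.1]
 [497.5 248.3]
 [446.  198.5]
 [447.3 183.7]]
bore [446.65588228 191.10702022] notch [458.08547396 295.5562886 ] diff [ 11.42959168 104.44926838]
tcp [446.8 191.6 266.9] jaw yaw deg -85.14 tilt [-0.0016 -0.0003]
shift [ 0.006 -0.     0.001] turn [-1.419e+00  1.000e-03  1.000e-03] tool-y world [ 0.085 -0.996  0.   ] tool-z [-0.996 -0.085  0.002]
```

>>> move_arm:
  targets:
    - [[0, 0, -0.2, -0.04, 0, 0, 0], [0, 0, -0.25, -0.05, 0, 0, 0], [0, 0, -0.235, -0.045, 0, 0, 0], [0, 0, 0, 0, 0, 0, 0], [0, 0, 0, 0, 0, 0, 0]]

```text
time_s: 6.05
eef_pos: [458.2, 295.9, 266.9]
ee_rot: [-0.031, -0.706, -0.03, 0.707]
force: [-0.3, -0.5, -2.1]
grip_width: 0.156
```

Run:
```python
from h import *
snap('wrist','x');snap('wrist','x');T,im=snap('wrist','g_wrist'); snap('scene','g_scene',(120,240,300,480),4); 
plan([458.5,295.8,202],np.radians(-85.1))
```

```text
tcp [458.6 294.9 267.8] jaw yaw deg -85.2 tilt [ 0.     -0.0001]
shift [ 0.439 -0.006  0.   ] turn [-0.002 -0.    -0.   ] tool-y world [ 0.084 -0.996  0.   ] tool-z [-0.996 -0.084 -0.   ]
```

View pics/g_wrist.png

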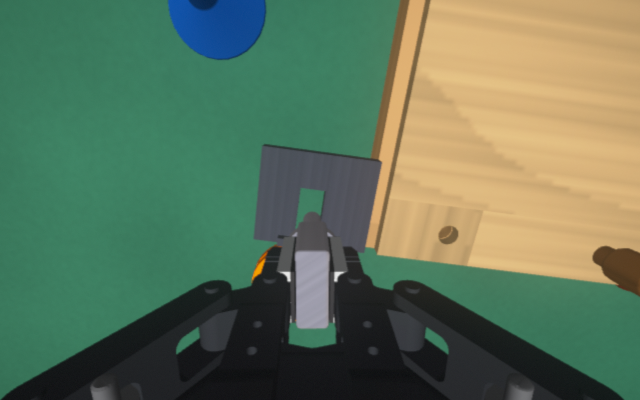

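View pics/g_scene.png

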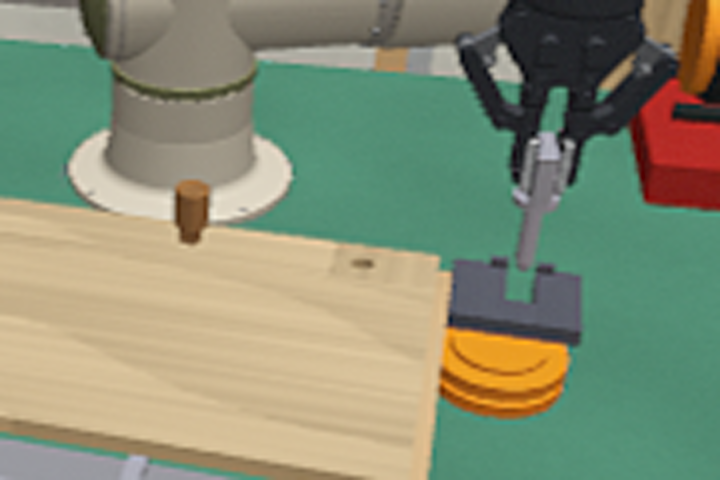

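Run:
```python
from h import *
T=tool()
a=cv2.imread('pics/g_wrist.png')
cv2.imwrite('pics/g_z.png',cv2.resize(a[130:270,240:480],None,fx=3.3333,fy=3.3333,interpolation=cv2.INTER_CUBIC))
# predicted pin shank foot pixel at z=204.7 - TCP
for z in (205,196,190):print(z,proj('wrist',[[T[0,3],T[1,3],z],[458.3,295.5,z]],T))
```

```text
205 [[311.1469238  215.64321685]
 [310.26002914 215.98384724]]
196 [[311.16528859 211.5011725 ]
 [310.312357   211.82997625]]
190 [[311.17676948 208.91173939]
 [310.34507082 209.23310011]]
```

View pics/g_z.png

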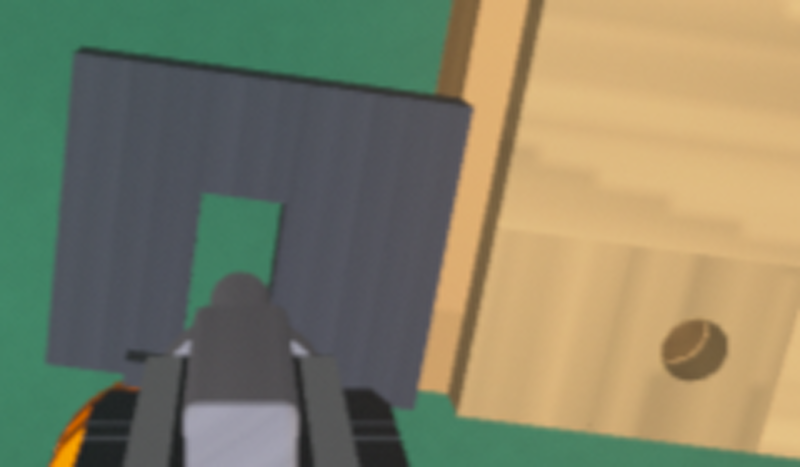

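Run:
```python
from h import *
T=tool()
z=lambda u,v:(u/3.3333+240,v/3.3333+130)
p=unproj('wrist',[z(695,350),z(202,194),z(281,204),z(188,325),z(45,363),z(415,408),z(77,48),z(470,104)],190,T)[:,:2]; print(p.round(1))
th=-0.048; ex=np.array([np.cos(th),np.sin(th)])
print('bore',p[0],'notch',(p[1]+p[2])/2-15*ex, 'bracket back',(p[6]+p[7])/2, 'front',(p[4]+p[5])/2)
print('foot',unproj('wrist',[z(241,285)],204.5,T))
plan([458.3,295.3,202.6],np.radians(-85.1))
```

```text
[[446.8 191. ]
 [473.5 303.8]
 [472.7 286.7]
 [443.3 304.6]
 [431.5 336. ]
 [427.5 251.7]
 [502.3 331.8]
 [497.6 249.2]]
bore [446.84192161 191.02809376] notch [458.09052764 295.92568815] bracket back [499.94619027 290.51935965] front [429.47075375 293.84369859]
foot [[458.59307873 294.12363163 204.5       ]]
tcp [458.6 294.9 267.8] jaw yaw deg -85.2 tilt [ 0.     -0.0001]
shift [ 0.435 -0.003  0.002] turn [-0.002 -0.    -0.   ] tool-y world [ 0.084 -0.996  0.   ] tool-z [-0.996 -0.084 -0.   ]
```

>>> move_arm:
  targets:
    - [[0, 0.03, -0.009, 0.002, 0, 0, 0], [0, 0.1, 0, 0, 0, 0, 0], [0, 0.1, 0, 0, 0, 0, 0], [0, 0.1, 0, 0, 0, 0, 0], [0, 0.08, 0, 0, 0, 0, 0]]

```text
time_s: 6.75
eef_pos: [457.9, 296.7, 205.2]
ee_rot: [-0.03, -0.706, -0.03, 0.707]
force: [1.1, -0.6, -0.9]
grip_width: 0.159
```

>>> move_arm:
  targets:
    - [[0, 0.015, 0, 0, 0, 0, 0], [0, 0, 0, 0, 0, 0, 0], [0, 0, 0, 0, 0, 0, 0]]

```text
time_s: 7.05
eef_pos: [458.4, 297.1, 204.7]
ee_rot: [0.03, 0.707, 0.03, -0.706]
force: [0.5, 0.5, -0.6]
grip_width: 0.154
```

Run:
```python
from h import *
T,im=snap('wrist','i_wrist'); snap('scene','i_scene',(120,240,300,480),4); print(T[:3,3],ctrl.sense()['force'])
```

```text
[458.38506544 297.13097556 204.7001405 ] [ 0.02157093 -0.45407372 -1.23619495]
```

View pics/i_scene.png

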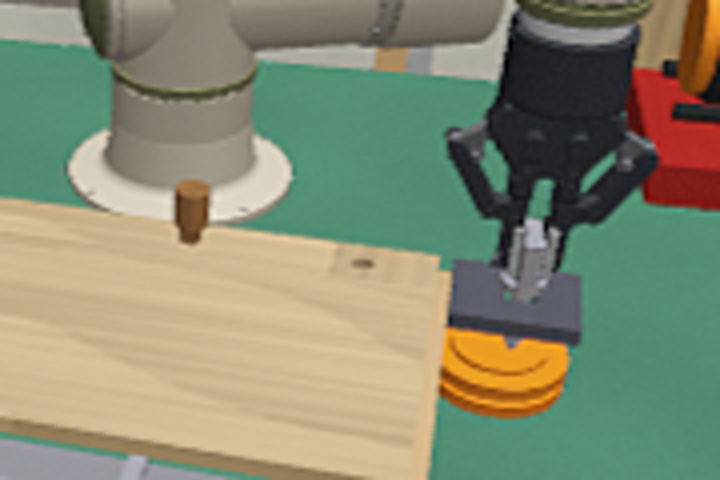

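View pics/i_wrist.png

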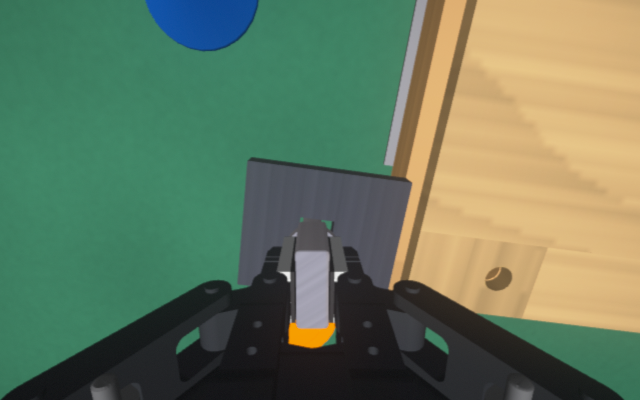

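>>> move_arm:
  targets:
    - [[0, 0.016, 0, 0, 0, 0, 0], [0, 0, 0, 0, 0, 0, 0], [0.5, 0, 0, 0, 0, 0, 0], [1, 0, 0, 0, 0, 0, 0], [1, 0, 0, 0, 0, 0, 0]]

```text
time_s: 7.65
eef_pos: [458.0, 297.1, 201.5]
ee_rot: [-0.03, -0.706, -0.03, 0.707]
force: [0.6, 0.5, 0.4]
grip_width: 0.658
```

>>> move_arm:
  targets:
    - [[1, 0, 0, 0, 0, 0, 0], [1, -0.1, 0, 0, 0, 0, 0], [1, -0.3, 0, 0, 0, 0, 0], [1, -0.3, 0, 0, 0, 0, 0], [1, 0, 0, 0, 0, 0, 0]]

```text
time_s: 8.15
eef_pos: [459.5, 297.7, 312.6]
ee_rot: [0.029, 0.71, 0.031, -0.703]
force: [0.4, -0.1, 0.2]
grip_width: 1.003
```

>>> move_arm:
  targets:
    - [[1, 0, 0, 0, 0, 0, 0], [1, 0, 0, 0, 0, 0, 0]]

```text
time_s: 8.35
eef_pos: [457.7, 296.9, 305.3]
ee_rot: [-0.03, -0.706, -0.03, 0.707]
force: [-0.3, 0.2, -0.5]
grip_width: 1.002
```

Run:
```python
from h import *
T,im=snap('wrist','j_wrist'); snap('scene','j_scene',(120,240,300,480),4); print(T[:3,3],ctrl.sense()['force'])
```

```text
[457.7423319  296.91241501 305.2916246 ] [-0.3324967  -0.39153141 -1.41587029]
```

View pics/j_scene.png

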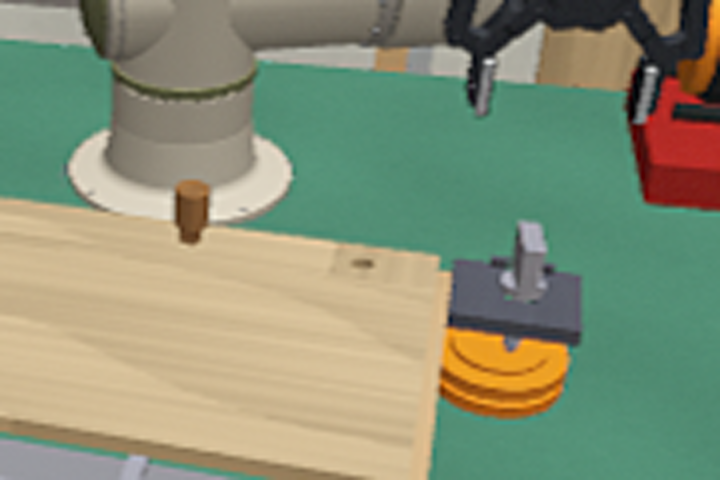

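View pics/j_wrist.png

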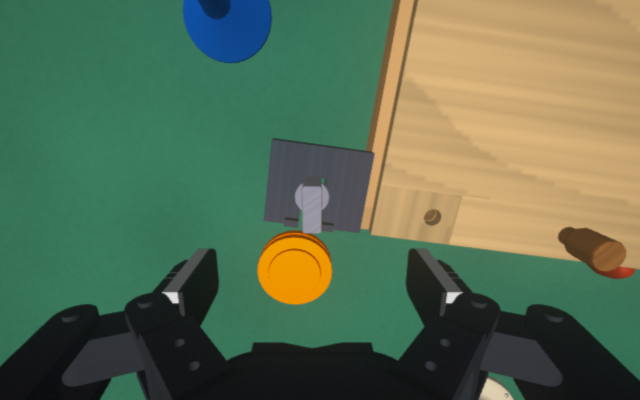

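>>> move_arm:
  targets:
    - [[1, 0, 0, 0, 0.128, 0, 0], [1, 0, 0.3, 0.033, 0, 0, 0], [1, 0, 0.3, 0, 0, 0, 0], [1, 0, 0.3, 0, 0, 0, 0], [1, 0, 0.3, 0, 0, 0, 0]]

```text
time_s: 8.95
eef_pos: [443.6, 116.0, 305.9]
ee_rot: [0.017, -0.706, 0.017, 0.707]
force: [1.7, -0.2, 0.3]
grip_width: 1.0
```

>>> move_arm:
  targets:
    - [[1, 0, 0.3, 0, 0, 0, 0], [1, 0, 0, 0, 0, 0, 0], [1, 0, 0, 0, 0, 0, 0], [1, 0, 0, 0, 0, 0, 0]]

```text
time_s: 9.35
eef_pos: [442.0, 73.3, 306.3]
ee_rot: [0.017, -0.707, 0.017, 0.707]
force: [-0.3, 0.7, -0.0]
grip_width: 1.002
```

Run:
```python
from h import *
T,im=snap('wrist','k_wrist'); print(T)
```

```text
[[-6.48895087e-04 -4.82151554e-02 -9.98836762e-01  4.42029739e+02]
 [ 3.38981659e-04 -9.98836926e-01  4.82149430e-02  7.33243730e+01]
 [-9.99999732e-01 -3.07300903e-04  6.64484427e-04  3.06268312e+02]
 [ 0.00000000e+00  0.00000000e+00  0.00000000e+00  1.00000000e+00]]
```

View pics/k_wrist.png

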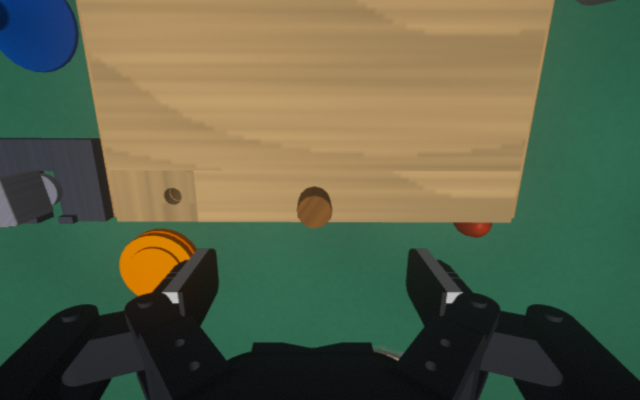

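Run:
```python
from h import *
T=tool()
print(unproj('wrist',[(314.3,211)],232,T), unproj('wrist',[(118,221),(512,221)],190,T))
plan([441.5,71.5,208],np.radians(-92.75))
```

```text
[[441.48650824  71.59526515 232.        ]] [[426.50014425 241.93475178 190.        ]
 [410.50751082 -98.65328007 190.        ]]
tcp [442.   73.5 306.3] jaw yaw deg -92.72 tilt [-0.0006  0.0002]
shift [0.655 0.014 0.002] turn [0.    0.001 0.   ] tool-y world [-0.048 -0.999 -0.   ] tool-z [-0.999  0.048  0.001]
```

>>> move_arm:
  targets:
    - [[1, 0.25, 0.013, 0.002, 0, 0, 0], [1, 0.25, 0, 0, 0, 0, 0], [1, 0.155, 0, 0, 0, 0, 0], [0, 0, 0, 0, 0, 0, 0], [0, 0, 0, 0, 0, 0, 0]]
  force: 30

```text
time_s: 9.9
eef_pos: [442.0, 71.3, 209.1]
ee_rot: [-0.017, 0.707, -0.017, -0.707]
force: [0.5, -0.1, 0.5]
grip_width: 0.693
```

>>> move_arm:
  targets:
    - [[0, 0, 0, 0, 0, 0, 0], [0, 0, 0, 0, 0, 0, 0], [0, 0, 0, 0, 0, 0, 0], [0, 0, 0, 0, 0, 0, 0]]

```text
time_s: 10.3
eef_pos: [442.3, 71.6, 209.7]
ee_rot: [-0.018, 0.708, -0.017, -0.706]
force: [0.3, 6.4, 5.6]
grip_width: 0.293
```

Run:
```python
from h import *
T,im=snap('wrist','l_wrist'); print(T[:3,3],ctrl.sense()['force'])
th=-0.047
plan(T[:3,3]+251*np.array([np.cos(th),np.sin(th),0]),np.radians(-92.75))
```

```text
[442.30890445  71.6456366  209.7337127 ] [-0.4677589   6.90688329  4.9506232 ]
tcp [442.3  71.6 209.7] jaw yaw deg -92.81 tilt [0.0029 0.0022]
shift [ 0.004 -0.004 -1.673] turn [-0.001 -0.003  0.002] tool-y world [-0.049 -0.999 -0.002] tool-z [-0.999  0.049 -0.003]
```

View pics/l_wrist.png

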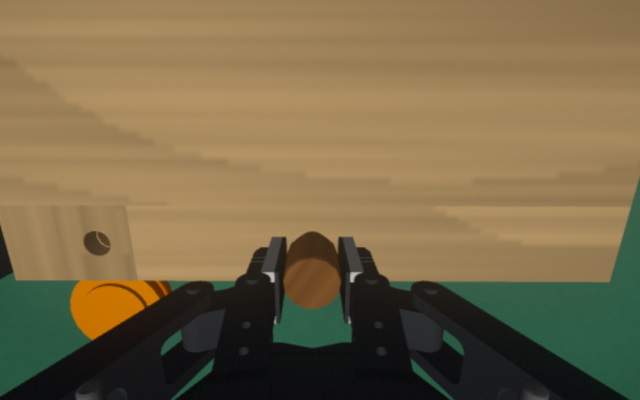

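>>> move_arm:
  targets:
    - [[0, 0, 0, -0.1, 0, 0, 0], [0, 0, 0, -0.2, 0, 0, 0], [0, 0, 0, -0.2, 0, 0, 0], [0, 0, 0, -0.2, 0, 0, 0], [0, 0, 0, -0.2, 0, 0, 0]]

```text
time_s: 10.85
eef_pos: [577.7, 64.8, 209.7]
ee_rot: [-0.018, 0.707, -0.017, -0.706]
force: [-2.7, 3.7, 8.6]
grip_width: 0.291
```

>>> move_arm:
  targets:
    - [[0, 0, 0, -0.2, 0, 0, 0], [0, 0, 0, -0.2, 0, 0, 0], [0, 0, 0, -0.2, 0, 0, 0], [0, 0, 0, -0.1, 0, 0, 0], [0, 0, 0, -0.06, 0, 0, 0]]

```text
time_s: 11.35
eef_pos: [691.6, 59.0, 209.8]
ee_rot: [-0.018, 0.708, -0.017, -0.706]
force: [-2.4, 2.9, 4.7]
grip_width: 0.289
```

>>> move_arm:
  targets:
    - [[0, 0, 0, 0, 0, 0, 0], [0, 0, 0, 0, 0, 0, 0], [0, 0, 0, 0, 0, 0, 0]]

```text
time_s: 11.65
eef_pos: [690.9, 59.0, 209.8]
ee_rot: [-0.018, 0.708, -0.017, -0.706]
force: [2.0, 2.9, 6.3]
grip_width: 0.292
```

Run:
```python
from h import *
T,im=snap('wrist','m_wrist'); snap('scene','m_scene'); print(T[:3,3],ctrl.sense()['force'],np.hypot(*(T[:2,3]-[442.3,71.6])))
```

```text
[690.88448658  58.99735058 209.76928593] [1.47159982 3.19300161 5.42217013] 248.90374392481516
```

View pics/m_scene.png

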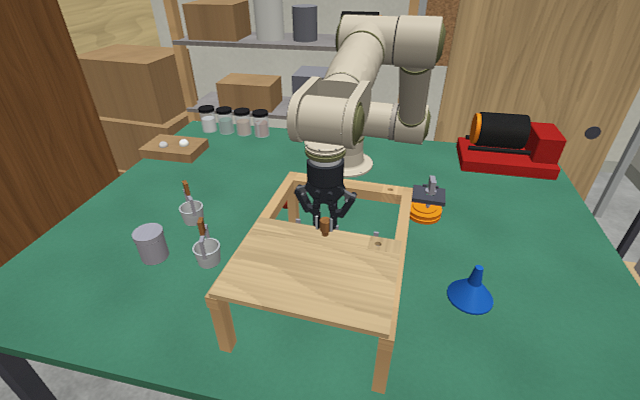

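>>> move_arm:
  targets:
    - [[0.6, 0, 0, 0, 0, 0, 0], [0.6, 0, 0, 0, 0, 0, 0], [0.6, 0, 0, 0, 0, 0, 0], [0.6, -0.2, 0, 0, 0, 0, 0], [0.6, -0.33, 0, 0, 0, 0, 0]]

```text
time_s: 12.25
eef_pos: [689.3, 58.2, 285.3]
ee_rot: [0.018, -0.704, 0.017, 0.71]
force: [0.9, 0.0, 0.4]
grip_width: 0.602
```

>>> move_arm:
  targets:
    - [[1, -0.33, 0, 0, 0, 0, 0], [1, 0, 0, 0.3, 0, 0, 0], [1, 0, 0, 0.3, 0, 0, 0], [1, 0, 0, 0.3, 0, 0, 0], [1, 0, 0, 0.3, 0, 0, 0]]

```text
time_s: 12.75
eef_pos: [513.3, 67.0, 337.3]
ee_rot: [0.017, -0.707, 0.018, 0.707]
force: [0.4, 1.2, 1.3]
grip_width: 0.998
```

>>> move_arm:
  targets:
    - [[1, 0, 0, 0, 0, 0, 0], [1, 0, 0, 0, 0, 0, 0], [1, 0, 0, 0, 0, 0, 0]]

```text
time_s: 13.05
eef_pos: [516.3, 66.7, 337.8]
ee_rot: [-0.017, 0.707, -0.018, -0.707]
force: [-0.3, -0.2, -0.4]
grip_width: 0.999
```

Run:
```python
from h import *
T,im=snap('wrist','n_wrist'); np.save('n_T.npy',T); snap('top','n_top',(120,270,200,400),4); print(T)
```

```text
[[ 5.45192161e-04 -4.94084330e-02 -9.98778509e-01  5.16336060e+02]
 [-1.63742388e-04 -9.98778648e-01  4.94083505e-02  6.67322014e+01]
 [-9.99999838e-01  1.36605332e-04 -5.52616544e-04  3.37750145e+02]
 [ 0.00000000e+00  0.00000000e+00  0.00000000e+00  1.00000000e+00]]
```

View pics/n_wrist.png

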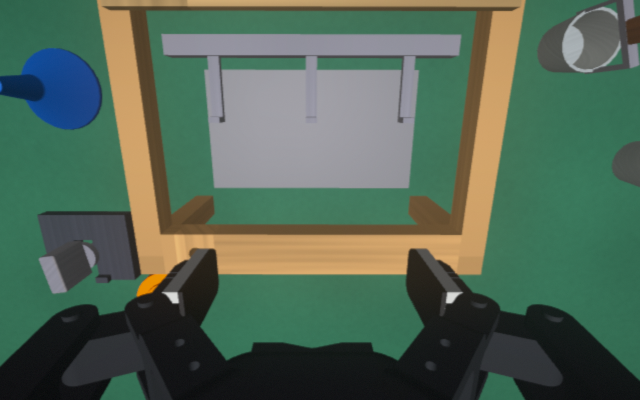

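View pics/n_top.png

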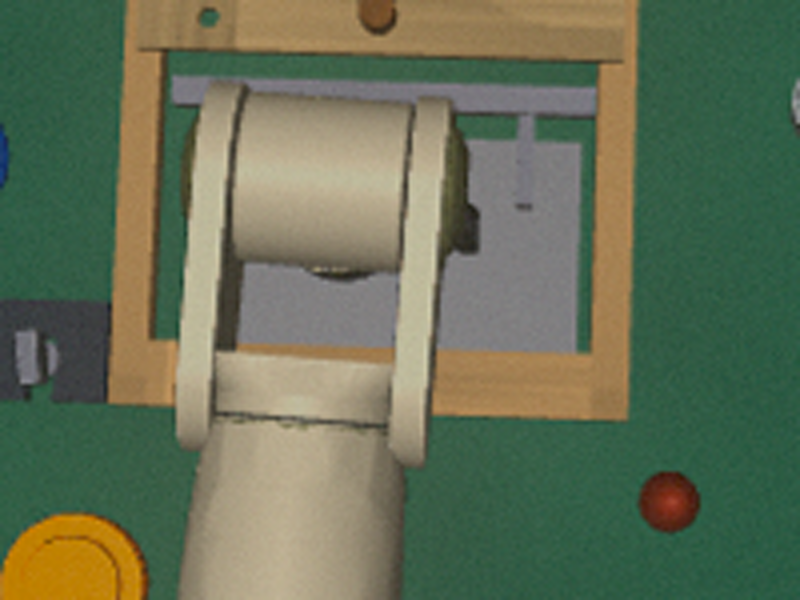

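Run:
```python
import cv2
a=cv2.imread('pics/n_wrist.png')
cv2.imwrite('pics/n_z.png',cv2.resize(a[25:135,150:470],None,fx=2.5,fy=2.5,interpolation=cv2.INTER_CUBIC))
```

```text
(no output)
```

View pics/n_z.png

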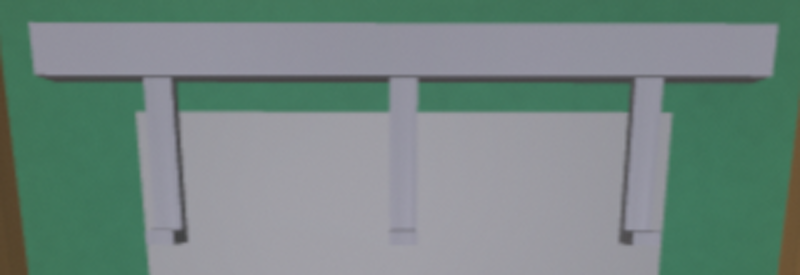

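Run:
```python
from h import *
T=np.load('n_T.npy'); z=lambda u,v:(u/2.5+150,v/2.5+25)
p=unproj('wrist',[z(163.5,244),z(403,244),z(646.5,244),z(152,230),z(175,230)],128,T); print(p.round(1))
th=-0.049; ex=np.array([np.cos(th),np.sin(th)]); ey=np.array([-ex[1],ex[0]])
print('seats',(p[:3,:2]+24*ex).round(1))
b=unproj('wrist',[z(37,75),z(772,75),z(30,23),z(777,23)],118,T); print('bar',b.round(1))
f=unproj('wrist',[(140,274),(480,274),(164,235),(461,235)],178,T); print('beam',f.round(1))
O=(f[0,:2]+f[1,:2])/2; print('origin',O)
for q in np.r_[p[:3,:2]+24*ex,b[:,:2],[[446.8,191],[458.1,295.9]]]: print(np.round([(q-O)@ex,(q-O)@ey],1))
```

```text
[[576.9 167.8 128. ]
 [571.9  64.4 128. ]
 [566.8 -40.7 128. ]
 [583.  171.9 128. ]
 [582.5 162.1 128. ]]
seats [[600.9 166.6]
 [595.9  63.2]
 [590.7 -41.9]]
bar [[648.1 214.8 118. ]
 [633.1 -94.1 118. ]
 [668.  214.2 118. ]
 [653.  -94.6 118. ]]
beam [[ 426.6  253.3  178. ]
 [ 408.9 -107.1  178. ]
 [ 469.5  220.1  178. ]
 [ 454.6  -83.4  178. ]]
origin [417.77655681  73.12764325]
[178.3 102.3]
[178.3  -1.2]
[ 178.4 -106.4]
[223.1 152.8]
[ 223.3 -156.5]
[243.  153.2]
[ 243.1 -156.1]
[ 23.2 119.2]
[ 29.4 224.5]
```

Run:
```python
from h import *
ctrl.capture('top')
for d in ctrl.recognise('pail0','top'): print(d['confidence'],d['point'],unproj('top',d['point'][::-1],45))
snap('top','o_top',(110,230,370,500),5)
print(unproj('top',[(464,138)],92))
```

```text
0.82 [148.7, 407.7] [[ 638.20656076 -276.41383087   45.        ]]
[[ 658.51328556 -435.03590555   92.        ]]
```

View pics/o_top.png

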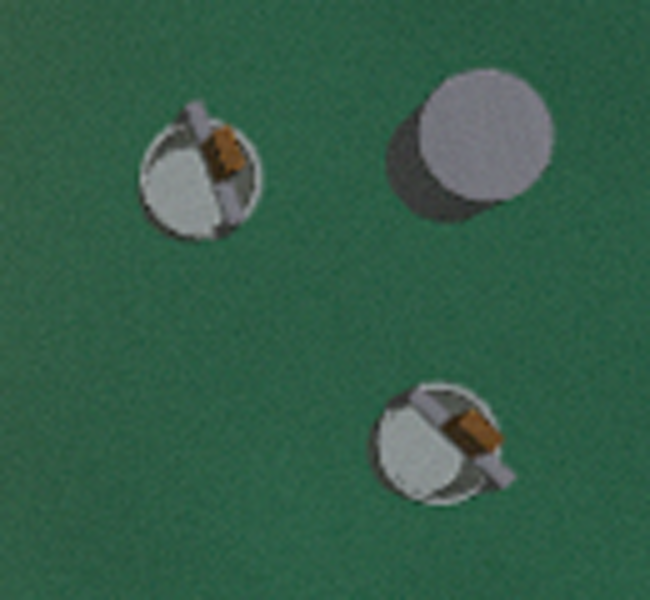

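Run:
```python
from h import *
z=lambda u,v:(u/5+370,v/5+110)
for n,c,e in(('A',(201,180),[(195,105),(232,220)]),('B',(437,444),[(418,392),(510,480)])):
    r=unproj('top',z(*c),55)[0]; b=unproj('top',[z(*x) for x in e],103)
    d=b[1]-b[0]; print(n,r.round(1),b.mean(0).round(1),np.hypot(*d[:2]).round(1),np.degrees(np.arctan2(d[1],d[0])).round(1), 'reach',np.hypot(*r[:2]))
plan([560,-300,330],np.radians(-92.8))
```

```text
A [ 644.6 -282.5   55. ] [ 646.4 -281.8  103. ] 71.5 -164.4 reach 703.786899134387
B [ 481.6 -417.7   55. ] [ 482.6 -420.8  103. ] 72.8 -135.8 reach 637.5229675262513
tcp [516.   66.9 337.3] jaw yaw deg -92.82 tilt [-0.0005  0.    ]
shift [ 0.048  2.428 -0.413] turn [-0.  0.  0.] tool-y world [-0.049 -0.999 -0.   ] tool-z [-0.999  0.049  0.   ]
```

>>> move_arm:
  targets:
    - [[1, 0, 0, 0, -0.102, 0, 0], [1, 0, 0, 0, -0.102, 0, 0], [1, 0, 0, 0, -0.103, 0, 0], [1, 0, 0.275, -0.022, 0, 0, 0], [1, 0, 0.275, -0.022, 0, 0, 0]]

```text
time_s: 13.8
eef_pos: [544.5, -11.2, 337.8]
ee_rot: [0.097, 0.701, 0.097, -0.7]
force: [0.9, 0.7, 1.0]
grip_width: 0.994
```

>>> move_arm:
  targets:
    - [[1, 0, 0.275, -0.022, 0, 0, 0], [1, 0, 0.275, -0.022, 0, 0, 0], [1, 0, 0.275, -0.022, 0, 0, 0], [1, 0, 0.275, -0.022, 0, 0, 0], [1, 0, 0.275, -0.022, 0, 0, 0]]

```text
time_s: 14.3
eef_pos: [615.9, -206.7, 337.3]
ee_rot: [-0.096, -0.701, -0.096, 0.701]
force: [0.8, 0.1, 0.1]
grip_width: 1.0
```

>>> move_arm:
  targets:
    - [[1, 0.1, 0.275, -0.022, 0, 0, 0], [1, 0.1, 0.275, -0.022, 0, 0, 0], [1, 0, 0, 0, 0, 0, 0], [1, 0, 0, 0, 0, 0, 0], [1, 0, 0, 0, 0, 0, 0]]

```text
time_s: 14.8
eef_pos: [644.1, -281.7, 308.8]
ee_rot: [0.097, 0.701, 0.096, -0.7]
force: [0.5, -0.1, -0.2]
grip_width: 0.997
```

Run:
```python
from h import *
T,im=snap('wrist','p_wrist'); np.save('p_T.npy',T); print(T[:3,3]); plan([645,-282,200],np.radians(-74.4))
```

```text
[ 644.12004456 -281.72536968  308.77402284]
tcp [ 644.1 -281.5  309.2] jaw yaw deg -74.32 tilt [ 0.0019 -0.0011]
shift [ 0.728  0.004 -0.004] turn [ 0.001 -0.001 -0.002] tool-y world [ 0.27  -0.963  0.002] tool-z [-0.963 -0.27  -0.002]
```

View pics/p_wrist.png

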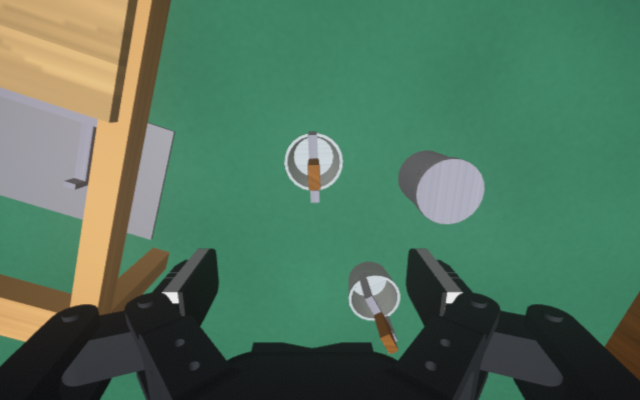

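Run:
```python
from h import *
T=np.load('p_T.npy')
a=cv2.imread('pics/p_wrist.png')
cv2.imwrite('pics/p_z.png',cv2.resize(a[120:210,270:360],None,fx=6,fy=6,interpolation=cv2.INTER_CUBIC))
print(proj('wrist',[[482,-419,55],[482,-419,103],[645.5,-282,55],[645.5,-282,147]],T))
```

```text
[[372.86343707 300.16200624]
 [379.84252127 321.95578239]
 [311.38240599 165.24751719]
 [311.40967644 181.51672976]]
```

View pics/p_z.png

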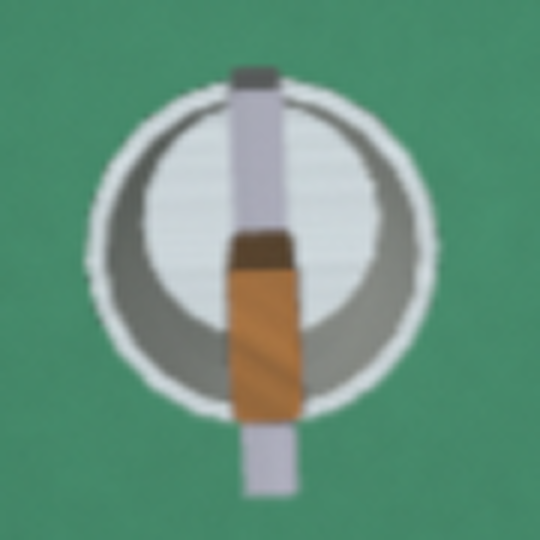

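Run:
```python
from h import *
T=np.load('p_T.npy'); z=lambda u,v:(u/6+270,v/6+120)
print(unproj('wrist',[z(266,345),z(263.5,268.5),z(268,420)],147,T)[:,:2],unproj('wrist',[z(262,250)],55,T)[:,:2])
b=unproj('wrist',[z(257,90),z(270,495)],103,T)[:,:2];print(b.mean(0),np.degrees(np.arctan2(*(b[0]-b[1])[::-1])),np.hypot(*(b[0]-b[1])))
```

```text
[[ 650.14926736 -283.66633416]
 [ 662.15811902 -279.84459774]
 [ 638.09358478 -287.42499106]] [[ 650.65091174 -283.53538004]]
[ 649.51776492 -283.82193652] 17.6141093485424 76.0965920941599
```

Run:
```python
from h import *
plan([650.2,-283.7,118],np.radians(-72.5))
```

```text
tcp [ 644.1 -281.5  309.2] jaw yaw deg -74.32 tilt [ 0.0019 -0.0011]
shift [ 1.275  0.023 -0.033] turn [-0.03  -0.001 -0.002] tool-y world [ 0.27  -0.963  0.002] tool-z [-0.963 -0.27  -0.002]
```

>>> move_arm:
  targets:
    - [[1, 0.2, 0.025, -0.034, -0.03, 0, 0], [1, 0.3, 0, 0, 0, 0, 0], [1, 0.3, 0, 0, 0, 0, 0], [1, 0.3, 0, 0, 0, 0, 0], [1, 0.175, 0, 0, 0, 0, 0]]

```text
time_s: 15.35
eef_pos: [649.1, -283.0, 114.1]
ee_rot: [-0.107, -0.698, -0.108, 0.7]
force: [0.9, 0.2, -0.1]
grip_width: 1.0
```

>>> move_arm:
  targets:
    - [[1, 0, 0, 0, 0, 0, 0], [1, 0, 0, 0, 0, 0, 0]]

```text
time_s: 15.55
eef_pos: [650.5, -284.5, 118.8]
ee_rot: [0.108, 0.7, 0.107, -0.698]
force: [0.1, 0.4, -0.1]
grip_width: 0.997
```

Run:
```python
from h import *
T,im=snap('wrist','q_wrist'); plan([650.2,-283.7,118],np.radians(-72.5))
```

```text
tcp [ 650.9 -284.9  119.6] jaw yaw deg -72.55 tilt [ 0.0038 -0.0025]
shift [ 0.011 -0.009  0.002] turn [-0.001 -0.003 -0.003] tool-y world [ 0.3   -0.954  0.003] tool-z [-0.954 -0.3   -0.003]
```

View pics/q_wrist.png

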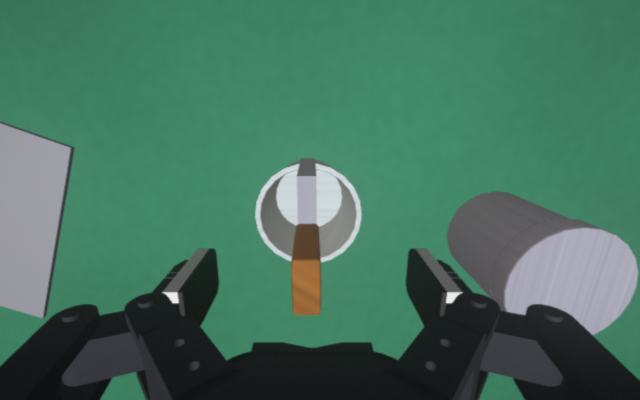

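>>> move_arm:
  targets:
    - [[0, 0.005, -0.01, 0, 0, 0, 0], [0, 0, 0, 0, 0, 0, 0], [0, 0, 0, 0, 0, 0, 0], [0, 0, 0, 0, 0, 0, 0], [0, 0, 0, 0, 0, 0, 0]]
  force: 60

```text
time_s: 16.1
eef_pos: [649.4, -283.4, 115.8]
ee_rot: [0.107, 0.699, 0.107, -0.699]
force: [-1.0, 1.2, 1.1]
grip_width: 0.142
```

>>> move_arm:
  targets:
    - [[0, 0, 0, 0, 0, 0, 0], [0, 0, 0, 0, 0, 0, 0]]

```text
time_s: 16.3
eef_pos: [649.4, -283.3, 115.8]
ee_rot: [0.107, 0.699, 0.107, -0.699]
force: [0.2, 0.6, 0.7]
grip_width: 0.129
```

Run:
```python
from h import *
T,im=snap('wrist','r_wrist'); plan([650.2,-283.7,118],np.radians(-72.5)); s=ctrl.sense(); print(s['grip_width'],s['force'])
```

```text
tcp [ 649.4 -283.4  115.8] jaw yaw deg -72.59 tilt [0.0001 0.    ]
shift [-0.015  0.004 -0.004] turn [-0.002 -0.     0.   ] tool-y world [ 0.299 -0.954 -0.   ] tool-z [-0.954 -0.299 -0.   ]
0.13132196435312282 [-0.49399394  0.37237817  1.69928827]
```

View pics/r_wrist.png

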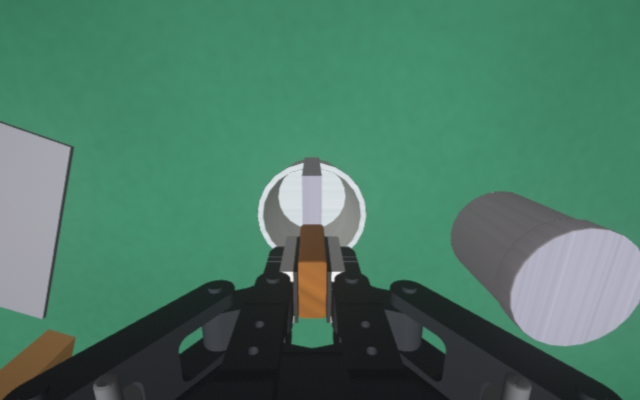

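>>> move_arm:
  targets:
    - [[0, -0.15, 0, 0, 0, 0, 0], [0, -0.3, 0, 0, 0, 0, 0], [0, -0.3, 0, 0, 0, 0, 0], [0, -0.3, 0, 0, 0, 0, 0], [0, -0.29, 0, 0, 0, 0, 0]]

```text
time_s: 16.85
eef_pos: [649.0, -283.2, 318.4]
ee_rot: [-0.107, -0.699, -0.107, 0.699]
force: [0.9, -1.3, -2.2]
grip_width: 0.128
```

>>> move_arm:
  targets:
    - [[0, 0, 0, 0, -0.116, 0, 0], [0, 0, 0, 0, -0.116, 0, 0], [0, 0, 0, 0, -0.116, 0, 0], [0, 0, 0, 0, -0.116, 0, 0], [0, 0, 0, 0, -0.116, 0, 0]]

```text
time_s: 17.35
eef_pos: [649.3, -283.5, 316.0]
ee_rot: [-0.312, -0.634, -0.313, 0.634]
force: [-0.0, -0.1, -1.6]
grip_width: 0.135
```

>>> move_arm:
  targets:
    - [[0, 0, 0, 0, -0.116, 0, 0], [0, 0, 0, 0, -0.116, 0, 0], [0, 0, 0, 0, -0.116, 0, 0], [0, 0, 0, 0, -0.116, 0, 0], [0, 0, 0, 0, -0.119, 0, 0]]

```text
time_s: 17.85
eef_pos: [649.3, -283.5, 316.0]
ee_rot: [-0.488, -0.511, -0.489, 0.511]
force: [-0.3, -0.1, -1.9]
grip_width: 0.133
```

Run:
```python
from h import *
T,im=snap('wrist','s_wrist'); plan([518,67,316],np.radians(-2.8)); s=ctrl.sense(); print(s['grip_width'],s['force'],s['joints'])
```

```text
tcp [ 649.3 -283.5  316. ] jaw yaw deg -2.19 tilt [-0.001   0.0005]
shift [ 2.000e-03 -9.640e-01 -2.301e+00] turn [ 0.01  -0.     0.001] tool-y world [ 0.999 -0.038 -0.001] tool-z [-0.038 -0.999 -0.   ]
0.13028706583467867 [ 0.74873305 -0.57413584 -2.03927713] [-5.76499101e-01  7.62778329e-01  5.77818399e-01 -1.41990829e-04
  1.80205090e+00 -5.38354769e-01]
```

View pics/s_wrist.png

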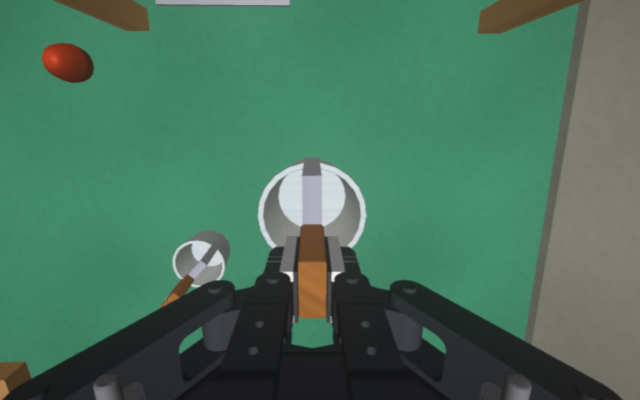

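>>> move_arm:
  targets:
    - [[0, 0, 0, 0, 0.01, 0, 0], [0, 0, -0.11, -0.254, 0, 0, 0], [0, 0, -0.11, -0.254, 0, 0, 0], [0, 0, -0.11, -0.254, 0, 0, 0], [0, 0, -0.11, -0.254, 0, 0, 0]]

```text
time_s: 18.4
eef_pos: [591.6, -125.8, 316.6]
ee_rot: [-0.484, -0.516, -0.484, 0.516]
force: [0.7, 0.8, -1.5]
grip_width: 0.129
```

>>> move_arm:
  targets:
    - [[0, 0, -0.11, -0.254, 0, 0, 0], [0, 0, -0.11, -0.254, 0, 0, 0], [0, 0, -0.11, -0.254, 0, 0, 0], [0, 0, -0.11, -0.254, 0, 0, 0], [0, 0, -0.11, -0.254, 0, 0, 0]]

```text
time_s: 18.9
eef_pos: [520.6, 69.2, 316.7]
ee_rot: [0.484, 0.516, 0.484, -0.516]
force: [0.6, 0.1, -2.0]
grip_width: 0.128
```

>>> move_arm:
  targets:
    - [[0, 0, 0, 0, 0, 0, 0], [0, 0, 0, 0, 0, 0, 0], [0, 0, 0, 0, 0, 0, 0], [0, 0, 0, 0, 0, 0, 0]]

```text
time_s: 19.3
eef_pos: [521.9, 66.8, 316.4]
ee_rot: [-0.484, -0.515, -0.484, 0.515]
force: [0.0, -0.4, -2.3]
grip_width: 0.122
```

Run:
```python
from h import *
T,im=snap('wrist','t_wrist'); plan([518,67,157],np.radians(-2.8)); s=ctrl.sense(); print(s['grip_width'],s['force'])
```

```text
tcp [521.9  66.8 316.4] jaw yaw deg -3.54 tilt [-0.0004 -0.    ]
shift [ 1.063 -0.025  0.   ] turn [-0.012  0.     0.   ] tool-y world [ 0.998 -0.062 -0.   ] tool-z [-0.062 -0.998  0.   ]
0.13397038428517938 [-0.19613682  0.72936174 -1.58852289]
```

View pics/t_wrist.png

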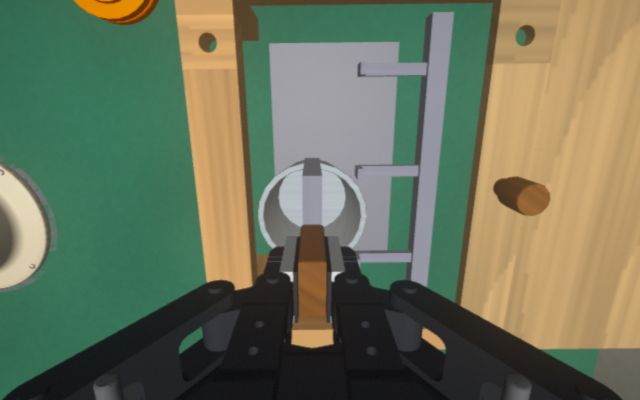

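Run:
```python
from h import *
T=tool()
print(proj('wrist',[[576.9,167.8,128],[571.9,64.4,128],[566.8,-40.7,128],[521.9,66.8,255]],T).round(1))
a=cv2.imread('pics/t_wrist.png')
cv2.imwrite('pics/t_z.png',cv2.resize(a[40:280,340:440],None,fx=2.5,fy=2.5,interpolation=cv2.INTER_CUBIC))
```

```text
[[360.   69.8]
 [357.2 174.3]
 [354.8 264. ]
 [309.  213.3]]
```

View pics/t_z.png

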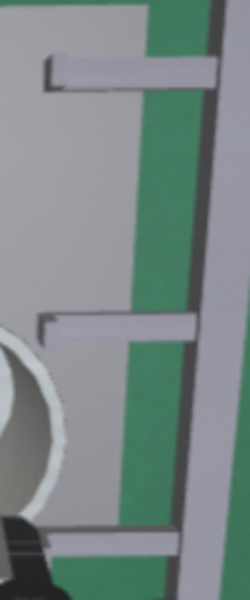

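>>> move_arm:
  targets:
    - [[0, 0, -0.025, 0, -0.012, 0, 0], [0, 0.25, 0, 0, 0, 0, 0], [0, 0.25, 0, 0, 0, 0, 0], [0, 0.25, 0, 0, 0, 0, 0], [0, 0.2, 0, 0, 0, 0, 0]]

```text
time_s: 19.85
eef_pos: [517.1, 67.7, 172.2]
ee_rot: [-0.488, -0.511, -0.488, 0.512]
force: [-0.0, -0.3, -1.8]
grip_width: 0.129
```

>>> move_arm:
  targets:
    - [[0, 0.11, 0, 0, 0, 0, 0], [0, 0, 0, 0, 0, 0, 0], [0, 0, 0, 0, 0, 0, 0], [0, 0, 0, 0, 0, 0, 0]]

```text
time_s: 20.25
eef_pos: [518.5, 67.8, 159.0]
ee_rot: [0.489, 0.512, 0.487, -0.511]
force: [0.4, 0.8, -1.3]
grip_width: 0.133
```

Run:
```python
from h import *
T,im=snap('wrist','u_wrist'); snap('scene','u_scene',(150,280,230,430),4); plan([595.9,63.2,157],np.radians(-2.8)); s=ctrl.sense(); print(s['grip_width'],s['force'])
print(proj('wrist',[[571.9,64.4,128],[595.9,63.2,113]]))
```

```text
tcp [518.3  67.9 158.8] jaw yaw deg -2.7 tilt [ 0.002  -0.0002]
shift [0.013 0.518 0.007] turn [ 0.002  0.    -0.002] tool-y world [ 0.999 -0.047  0.002] tool-z [-0.047 -0.999  0.   ]
0.13064021265601025 [-0.54280849 -0.56849676 -1.83588708]
[[399.96275329 231.62415491]
 [431.57671655 222.77886054]]
```

View pics/u_wrist.png

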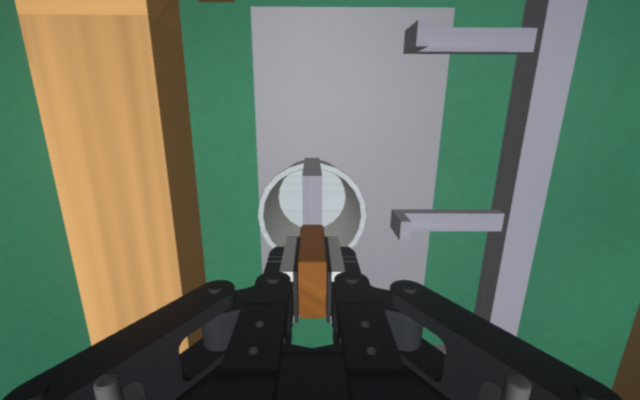

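View pics/u_scene.png

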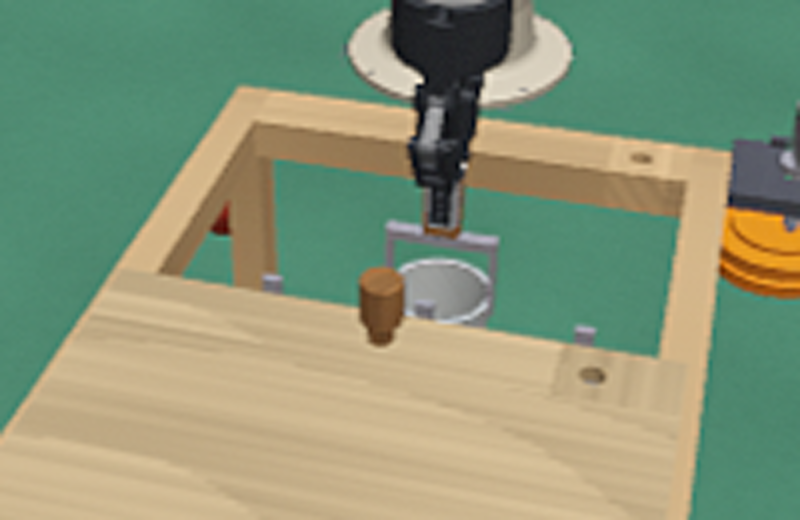

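>>> move_arm:
  targets:
    - [[0, 0.01, 0.08, 0.002, 0, 0, 0], [0, 0, 0.12, 0.002, 0, 0, 0], [0, 0, 0.12, 0.002, 0, 0, 0], [0, 0, 0.12, 0.001, 0, 0, 0], [0, 0, 0.08, 0, 0, 0, 0]]

```text
time_s: 20.85
eef_pos: [596.9, 63.1, 156.8]
ee_rot: [0.488, 0.512, 0.488, -0.511]
force: [-0.4, 0.5, -2.9]
grip_width: 0.127
```

>>> move_arm:
  targets:
    - [[0, 0, 0, 0, 0, 0, 0], [0, 0, 0, 0, 0, 0, 0], [0, 0, 0, 0, 0, 0, 0]]

```text
time_s: 21.15
eef_pos: [595.1, 63.4, 156.4]
ee_rot: [-0.488, -0.512, -0.488, 0.512]
force: [-0.3, 0.9, -2.0]
grip_width: 0.13
```

Run:
```python
from h import *
T,im=snap('wrist','v_wrist'); snap('scene','v_scene',(150,280,230,430),4); plan([595.9,63.2,133.8],np.radians(-2.8)); s=ctrl.sense(); print(s['grip_width'],s['force'])
```

```text
tcp [595.3  63.3 156.5] jaw yaw deg -2.69 tilt [ 0.0001 -0.    ]
shift [0.151 0.004 0.001] turn [ 0.002  0.    -0.   ] tool-y world [ 0.999 -0.047  0.   ] tool-z [-0.047 -0.999  0.   ]
0.12967920699078672 [ 0.59958665  1.03785795 -1.75819068]
```

View pics/v_wrist.png

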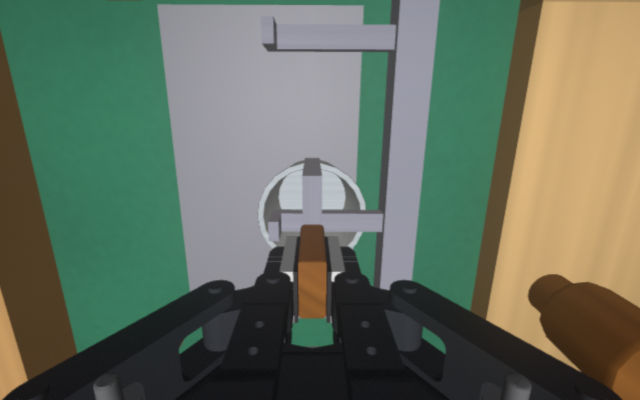

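View pics/v_scene.png

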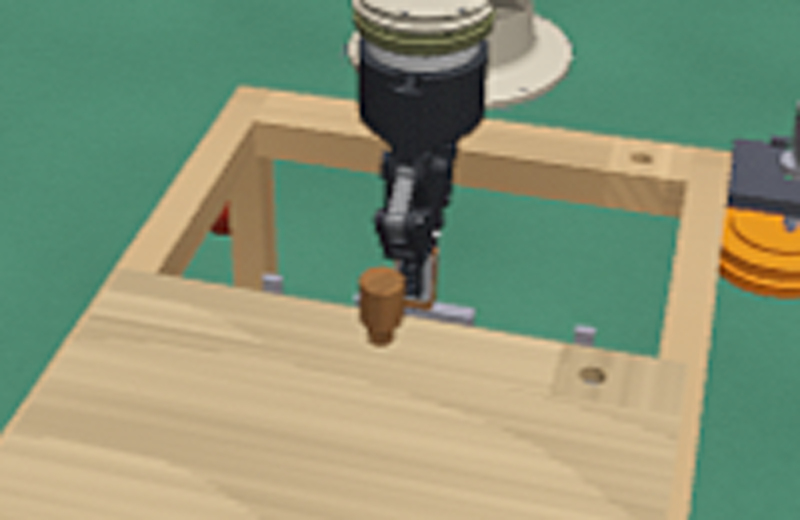

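>>> move_arm:
  targets:
    - [[0, 0.06, 0, 0, 0, 0, 0], [0, 0.06, 0, 0, 0, 0, 0], [0, 0.025, 0, 0, 0, 0, 0], [0, 0, 0, 0, 0, 0, 0], [0, 0, 0, 0, 0, 0, 0]]

```text
time_s: 21.75
eef_pos: [595.6, 63.3, 134.0]
ee_rot: [-0.488, -0.511, -0.488, 0.512]
force: [-1.0, 0.5, -2.2]
grip_width: 0.129
```

>>> move_arm:
  targets:
    - [[0, 0.007, 0, 0, 0, 0, 0], [0, 0, 0, 0, 0, 0, 0], [0, 0, 0, 0, 0, 0, 0]]

```text
time_s: 22.05
eef_pos: [595.7, 63.2, 133.7]
ee_rot: [0.488, 0.512, 0.488, -0.512]
force: [-0.9, -0.5, 3.3]
grip_width: 0.132
```

>>> move_arm:
  targets:
    - [[0.25, 0, 0, 0, 0, 0, 0], [0.35, 0, 0, 0, 0, 0, 0], [0.4, 0, 0, 0, 0, 0, 0], [0.4, 0, 0, 0, 0, 0, 0], [0.4, 0, 0, 0, 0, 0, 0]]

```text
time_s: 22.55
eef_pos: [595.7, 63.2, 133.3]
ee_rot: [-0.488, -0.512, -0.488, 0.512]
force: [-0.2, -0.1, 0.2]
grip_width: 0.402
```

Run:
```python
from h import *
T,im=snap('wrist','w_wrist'); snap('scene','w_scene',(150,280,230,430),4);s=ctrl.sense(); print(T[:3,3],s['grip_width'],s['force'])
```

```text
[595.68405005  63.24879049 133.32674661] 0.3977227288200492 [ 0.03060966 -0.94114729  0.49539771]
```

View pics/w_wrist.png

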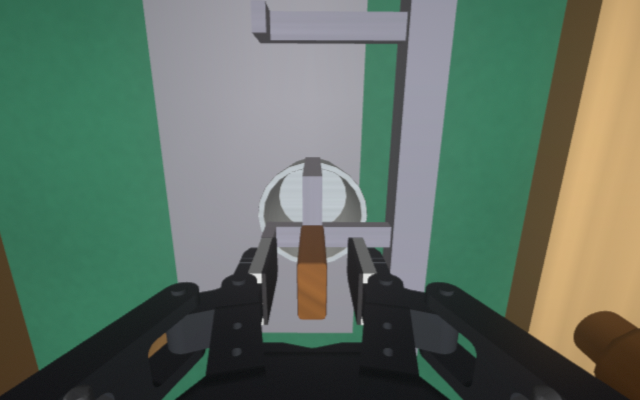

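>>> move_arm:
  targets:
    - [[0.4, -0.08, 0, 0, 0, 0, 0], [0.4, -0.2, 0, 0, 0, 0, 0], [0.4, -0.3, 0, 0, 0, 0, 0], [0.6, -0.33, 0, 0, 0, 0, 0], [1, -0.33, 0, 0, 0, 0, 0]]

```text
time_s: 23.15
eef_pos: [595.1, 63.3, 322.5]
ee_rot: [0.488, 0.512, 0.488, -0.511]
force: [1.4, 1.3, 0.0]
grip_width: 0.73
```

Run:
```python
from h import *
snap('wrist','x');snap('wrist','x');T,im=snap('wrist','y_wrist'); print(T[:3,3])
snap('scene','y_scene')
_,im=snap('top','y_top',(110,230,370,500),5)
```

```text
[596.93515035  63.24004192 327.74940398]
```

View pics/y_wrist.png

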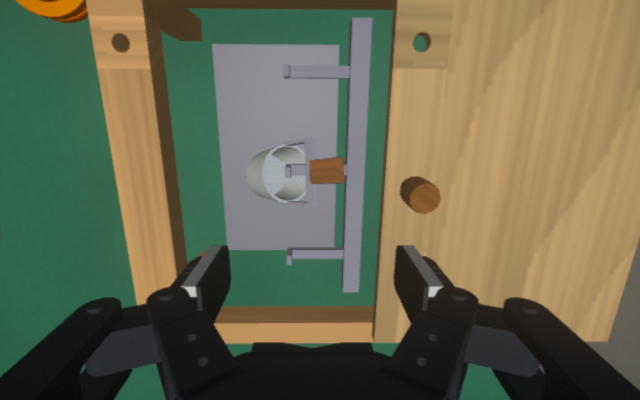

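View pics/y_top.png

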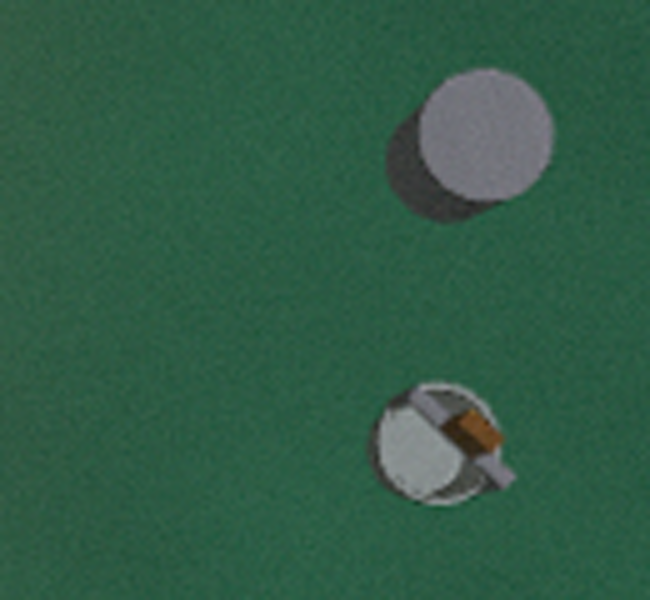

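>>> move_arm:
  targets:
    - [[1, 0, 0, 0, 0, 0, 0], [1, 0, 0, 0, 0, 0, 0], [1, 0, 0, 0, 0, 0, 0]]

```text
time_s: 23.7
eef_pos: [595.5, 63.3, 318.7]
ee_rot: [-0.488, -0.511, -0.488, 0.512]
force: [0.3, -0.1, 0.1]
grip_width: 1.0
```

Run:
```python
from h import *
T,im=snap('wrist','z_wrist'); print(T[:3,3])
```

```text
[595.54070749  63.28519008 318.67786394]
```

View pics/z_wrist.png

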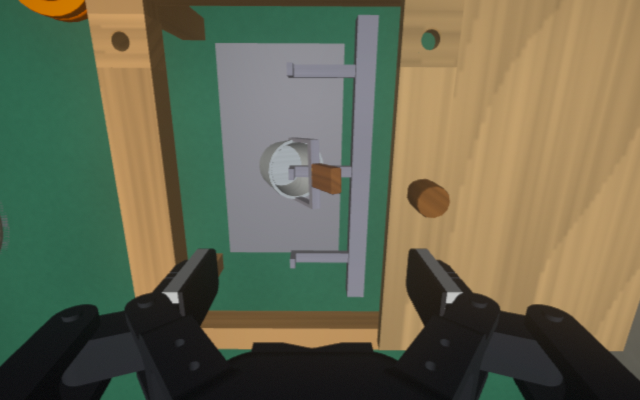

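View pics/y_scene.png

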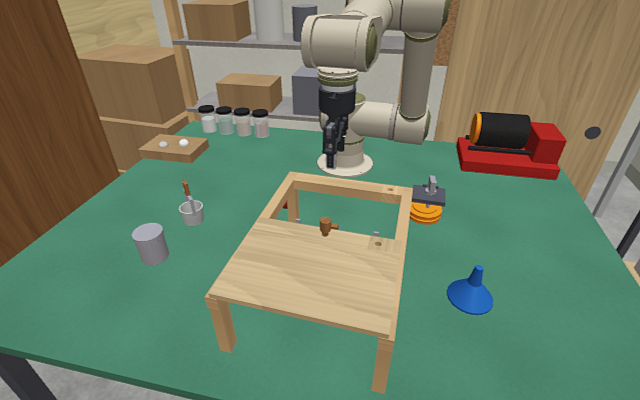

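>>> move_arm:
  targets:
    - [[1, 0, 0, 0, 0.138, 0, 0], [1, 0, 0, 0, 0.138, 0, 0], [1, 0, 0, 0, 0.138, 0, 0], [1, 0, 0, 0, 0.138, 0, 0], [1, 0, 0, 0, 0.138, 0, 0]]

```text
time_s: 24.25
eef_pos: [595.6, 63.3, 319.1]
ee_rot: [-0.274, -0.652, -0.274, 0.652]
force: [-0.3, 0.4, -0.1]
grip_width: 1.005
```

Run:
```python
from h import *
T,im=snap('wrist','aa_wrist'); print(T[:3,3])
```

```text
[595.64262787  63.25830166 319.12793946]
```

View pics/aa_wrist.png

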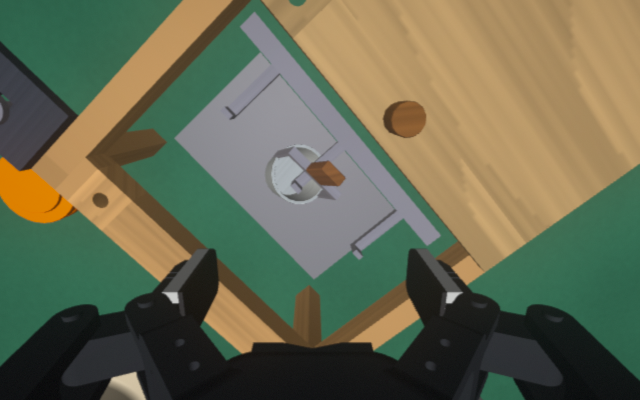

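>>> move_arm:
  targets:
    - [[1, 0, 0.171, 0.283, 0, 0, 0], [1, 0, 0.171, 0.283, 0, 0, 0], [1, 0, 0.171, 0.283, 0, 0, 0], [1, 0, 0.171, 0.283, 0, 0, 0], [1, 0, 0.171, 0.283, 0, 0, 0]]

```text
time_s: 24.8
eef_pos: [539.3, -180.2, 319.4]
ee_rot: [0.277, 0.651, 0.277, -0.651]
force: [0.0, 0.2, -0.3]
grip_width: 0.998
```

>>> move_arm:
  targets:
    - [[1, 0, 0.171, 0.283, 0, 0, 0], [1, 0, 0.171, 0.283, 0, 0, 0], [1, 0, 0.171, 0.283, 0, 0, 0], [1, 0, 0.171, 0.283, 0, 0, 0], [1, 0, 0.171, 0.283, 0, 0, 0]]

```text
time_s: 25.3
eef_pos: [483.7, -421.9, 319.3]
ee_rot: [0.277, 0.651, 0.277, -0.651]
force: [0.8, 0.7, 0.2]
grip_width: 1.001
```

>>> move_arm:
  targets:
    - [[1, 0, 0, 0, 0, 0, 0], [1, 0, 0, 0, 0, 0, 0], [1, 0, 0, 0, 0, 0, 0], [1, 0, 0, 0, 0, 0, 0]]

```text
time_s: 25.7
eef_pos: [485.1, -418.9, 319.9]
ee_rot: [0.277, 0.651, 0.276, -0.651]
force: [0.8, 0.3, -0.2]
grip_width: 0.999
```

Run:
```python
from h import *
T,im=snap('wrist','ab_wrist'); np.save('ab_T.npy',T); plan([485,-421,118],np.radians(-44)); snap('top','ab_top',(110,260,200,400),4)
```

```text
tcp [ 485.1 -419.   319.9] jaw yaw deg -43.97 tilt [ 0.0005 -0.0005]
shift [1.346 0.008 0.01 ] turn [ 0.001  0.    -0.001] tool-y world [ 0.72  -0.694  0.001] tool-z [-0.694 -0.72   0.   ]
```

View pics/ab_wrist.png

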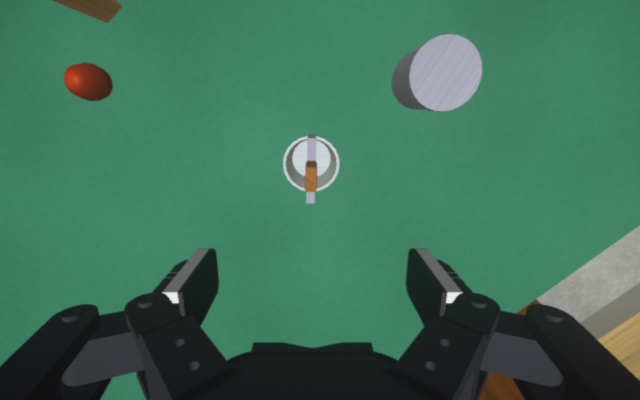

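View pics/ab_top.png

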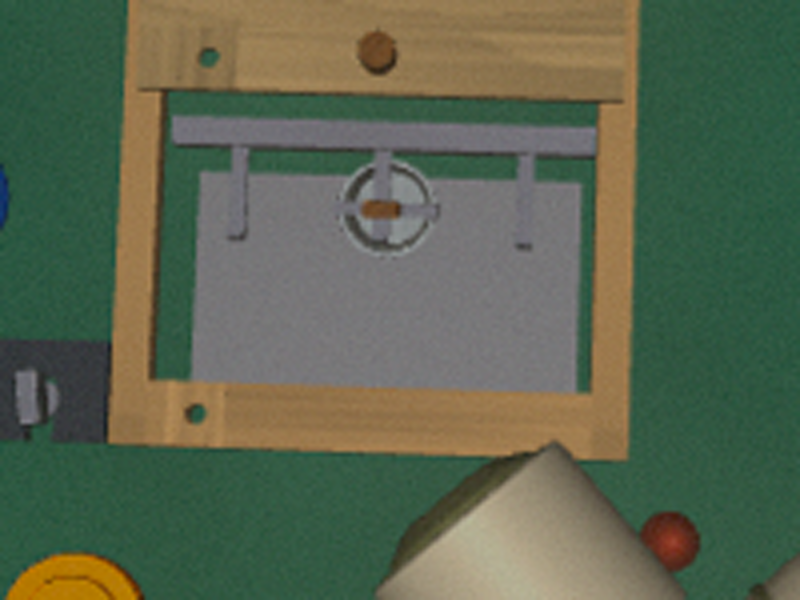

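Run:
```python
from h import *
a=cv2.imread('pics/ab_wrist.png')
cv2.imwrite('pics/ab_z.png',cv2.resize(a[120:210,270:360],None,fx=6,fy=6,interpolation=cv2.INTER_CUBIC))
```

```text
(no output)
```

View pics/ab_z.png

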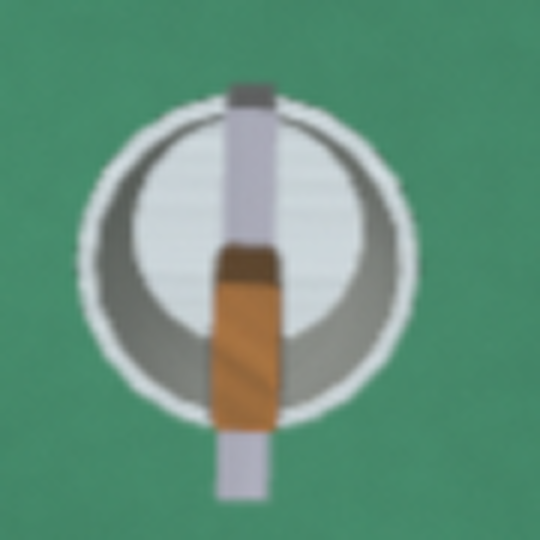

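Run:
```python
from h import *
T=np.load('ab_T.npy'); z=lambda u,v:(u/6+270,v/6+120)
print(unproj('wrist',[z(245.5,356),z(248,283),z(244,431)],147,T)[:,:2],unproj('wrist',[z(248,261)],55,T)[:,:2])
b=unproj('wrist',[z(251,108),z(243,500)],103,T)[:,:2];print(b.mean(0),np.degrees(np.arctan2(*(b[0]-b[1])[::-1])),np.hypot(*(b[0]-b[1])))
plan([485,-421,118],np.radians(-45))
```

```text
[[ 485.78350139 -419.44638024]
 [ 494.7665178  -410.73399923]
 [ 476.48386921 -428.72048231]] [[ 486.38177014 -419.38638797]]
[ 485.43355282 -420.08847445] 44.90198819404184 76.24761560985438
tcp [ 485.  -419.1  319.8] jaw yaw deg -43.98 tilt [ 0.0004 -0.0004]
shift [1.345 0.008 0.009] turn [ 0.017  0.    -0.001] tool-y world [ 0.72  -0.694  0.001] tool-z [-0.694 -0.72   0.   ]
```

>>> move_arm:
  targets:
    - [[1, 0.2, 0.006, -0.002, 0.018, 0, 0], [1, 0.3, 0, 0, 0, 0, 0], [1, 0.3, 0, 0, 0, 0, 0], [1, 0.3, 0, 0, 0, 0, 0], [1, 0.259, 0, 0, 0, 0, 0]]

```text
time_s: 26.3
eef_pos: [485.3, -419.4, 113.6]
ee_rot: [-0.27, -0.653, -0.27, 0.654]
force: [0.3, -0.9, -0.1]
grip_width: 1.003
```

>>> move_arm:
  targets:
    - [[1, 0, 0, 0, 0, 0, 0], [1, 0, 0, 0, 0, 0, 0], [1, 0, 0, 0, 0, 0, 0]]

```text
time_s: 26.6
eef_pos: [486.3, -421.3, 118.5]
ee_rot: [0.271, 0.654, 0.268, -0.653]
force: [0.6, -0.8, 1.3]
grip_width: 0.999
```

Run:
```python
from h import *
T,im=snap('wrist','ac_wrist'); plan([485.8,-419.5,116],np.radians(-45.1))
```

```text
tcp [ 486.2 -421.3  118.4] jaw yaw deg -45.15 tilt [ 0.0029 -0.0037]
shift [ 0.016 -0.011 -0.007] turn [-0.001  0.001 -0.004] tool-y world [ 0.705 -0.709  0.005] tool-z [-0.709 -0.705  0.001]
```

View pics/ac_wrist.png

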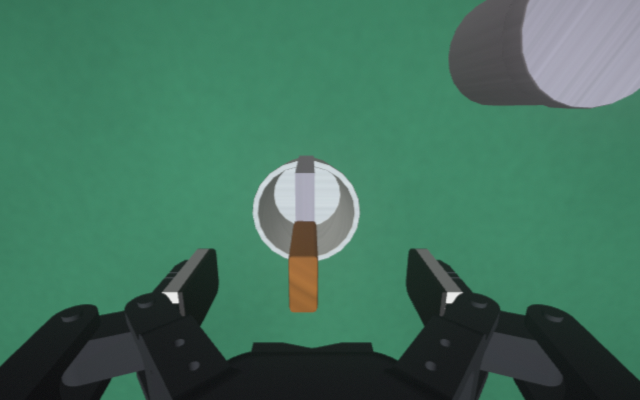

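>>> move_arm:
  targets:
    - [[0.6, 0, -0.003, 0, 0, 0, 0], [0.4, 0, 0, 0, 0, 0, 0], [0, 0, 0, 0, 0, 0, 0], [0, 0, 0, 0, 0, 0, 0], [0, 0, 0, 0, 0, 0, 0]]
  force: 60

```text
time_s: 27.15
eef_pos: [485.0, -420.2, 115.6]
ee_rot: [0.27, 0.654, 0.27, -0.654]
force: [-0.7, 1.4, 0.5]
grip_width: 0.147
```

>>> move_arm:
  targets:
    - [[0, 0, 0, 0, 0, 0, 0], [0, 0, 0, 0, 0, 0, 0], [0, 0, 0, 0, 0, 0, 0]]

```text
time_s: 27.45
eef_pos: [485.0, -420.1, 115.4]
ee_rot: [-0.269, -0.654, -0.27, 0.654]
force: [0.3, 1.2, -0.4]
grip_width: 0.128
```

Run:
```python
from h import *
T,im=snap('wrist','ad_wrist'); plan([485.8,-419.5,118],np.radians(-45.1)); s=ctrl.sense(); print(s['grip_width'],s['force'])
```

```text
tcp [ 485.  -420.1  115.4] jaw yaw deg -45.18 tilt [-0.0001  0.0002]
shift [-0.017  0.001 -0.007] turn [-0.001 -0.     0.   ] tool-y world [ 0.705 -0.709 -0.   ] tool-z [-0.709 -0.705 -0.   ]
0.1297029700017515 [-0.12603242  1.00483619 -0.65692656]
```

View pics/ad_wrist.png

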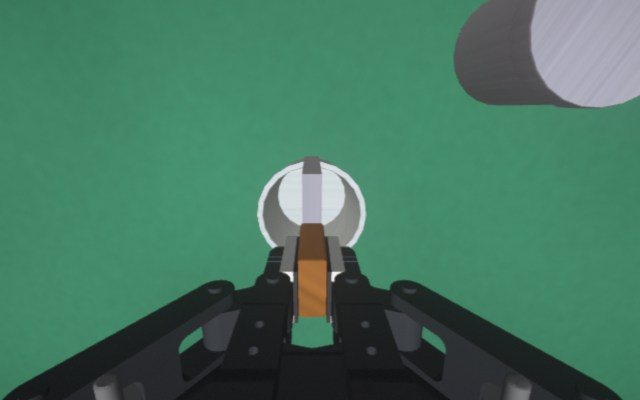

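>>> move_arm:
  targets:
    - [[0, -0.17, 0, 0, 0, 0, 0], [0, -0.3, 0, 0, 0, 0, 0], [0, -0.3, 0, 0, 0, 0, 0], [0, -0.3, 0, 0, 0, 0, 0], [0, -0.3, 0, 0, 0, 0, 0]]

```text
time_s: 28.0
eef_pos: [484.8, -419.9, 322.8]
ee_rot: [-0.27, -0.654, -0.27, 0.654]
force: [0.8, -0.1, -2.3]
grip_width: 0.13
```

>>> move_arm:
  targets:
    - [[0, 0, 0, 0, -0.141, 0, 0], [0, 0, 0, 0, -0.141, 0, 0], [0, 0, 0, 0, -0.141, 0, 0], [0, 0, 0, 0, -0.141, 0, 0], [0, 0, 0, 0, -0.141, 0, 0]]

```text
time_s: 28.5
eef_pos: [485.0, -420.2, 320.7]
ee_rot: [0.489, 0.511, 0.489, -0.511]
force: [-0.6, 0.3, -0.7]
grip_width: 0.134
```

>>> move_arm:
  targets:
    - [[0, 0, 0.007, -0.288, 0, 0, 0], [0, 0, 0.007, -0.288, 0, 0, 0], [0, 0, 0.007, -0.288, 0, 0, 0], [0, 0, 0.007, -0.288, 0, 0, 0], [0, 0, 0.007, -0.288, 0, 0, 0]]

```text
time_s: 29.0
eef_pos: [500.9, -202.9, 320.9]
ee_rot: [0.487, 0.512, 0.487, -0.512]
force: [0.8, -0.1, -1.8]
grip_width: 0.126
```

>>> move_arm:
  targets:
    - [[0, 0, 0.007, -0.288, 0, 0, 0], [0, 0, 0.007, -0.288, 0, 0, 0], [0, 0, 0.007, -0.288, 0, 0, 0], [0, 0, 0.007, -0.288, 0, 0, 0], [0, 0, 0, 0, 0, 0, 0]]

```text
time_s: 29.5
eef_pos: [513.9, -28.1, 321.3]
ee_rot: [0.488, 0.512, 0.489, -0.511]
force: [0.4, -1.2, -1.2]
grip_width: 0.128
```

>>> move_arm:
  targets:
    - [[0, 0, 0, 0, 0, 0, 0], [0, 0, 0, 0, 0, 0, 0], [0, 0, 0, 0, 0, 0, 0]]

```text
time_s: 29.8
eef_pos: [514.0, -33.4, 320.9]
ee_rot: [-0.487, -0.513, -0.487, 0.513]
force: [-0.9, 0.8, -1.1]
grip_width: 0.131
```

Run:
```python
from h import *
T,im=snap('wrist','ae_wrist'); plan([513.1,-32.2,157],np.radians(-2.8)); s=ctrl.sense(); print(s['grip_width'],s['force'])
print(proj('wrist',[[566.8,-40.7,128]]))
```

```text
tcp [514.  -33.4 320.9] jaw yaw deg -2.97 tilt [-0.0003  0.    ]
shift [ 1.092 -0.006 -0.008] turn [-0.003  0.     0.   ] tool-y world [ 0.999 -0.052 -0.   ] tool-z [-0.052 -0.999  0.   ]
0.13252312767236532 [-0.61767438  0.27685085 -1.10044131]
[[359.22340823 178.26754679]]
```

View pics/ae_wrist.png

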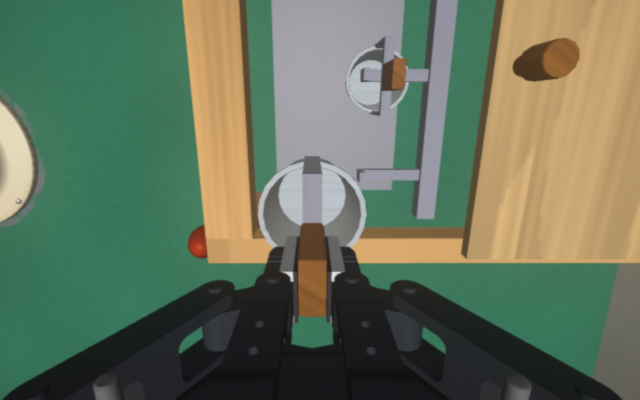

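>>> move_arm:
  targets:
    - [[0, 0.15, -0.006, -0.008, 0, 0, 0], [0, 0.25, 0, 0, 0, 0, 0], [0, 0.25, 0, 0, 0, 0, 0], [0, 0.25, 0, 0, 0, 0, 0], [0, 0.19, 0, 0, 0, 0, 0]]

```text
time_s: 30.35
eef_pos: [512.4, -31.7, 155.4]
ee_rot: [-0.486, -0.512, -0.488, 0.513]
force: [0.2, -0.5, -1.7]
grip_width: 0.132
```

>>> move_arm:
  targets:
    - [[0, 0, 0, 0, 0, 0, 0], [0, 0, 0, 0, 0, 0, 0], [0, 0, 0, 0, 0, 0, 0]]

```text
time_s: 30.65
eef_pos: [514.1, -31.6, 159.4]
ee_rot: [0.488, 0.513, 0.486, -0.512]
force: [-0.5, -0.4, -2.0]
grip_width: 0.133
```

Run:
```python
from h import *
T,im=snap('wrist','af_wrist'); plan([591,-36,156.5],np.radians(-2.8)); s=ctrl.sense(); print(s['grip_width'],s['force'])
```

```text
tcp [514.  -31.5 159.3] jaw yaw deg -2.89 tilt [ 0.0032 -0.0009]
shift [0.02  0.514 0.004] turn [-0.001  0.001 -0.003] tool-y world [ 0.999 -0.05   0.003] tool-z [-0.05  -0.999  0.001]
0.131367308030033 [ 0.04782938  0.0786766  -1.51773168]
```

View pics/af_wrist.png

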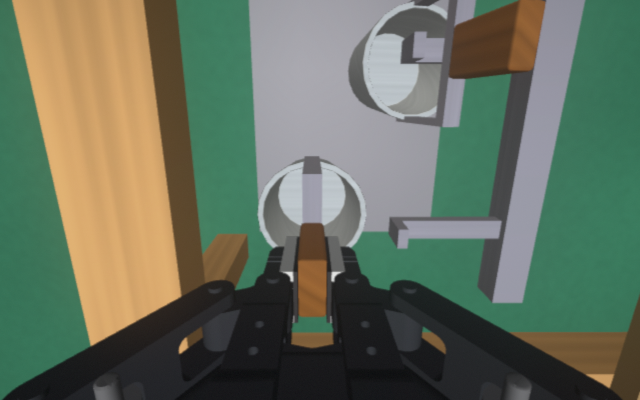

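>>> move_arm:
  targets:
    - [[0, 0.01, 0.08, 0, 0, 0, 0], [0, 0, 0.12, 0, 0, 0, 0], [0, 0, 0.12, 0, 0, 0, 0], [0, 0, 0.12, 0, 0, 0, 0], [0, 0, 0.07, 0, 0, 0, 0]]

```text
time_s: 31.2
eef_pos: [591.0, -35.2, 157.3]
ee_rot: [0.488, 0.513, 0.487, -0.512]
force: [0.1, 0.4, -2.4]
grip_width: 0.128
```

>>> move_arm:
  targets:
    - [[0, 0, 0, 0, 0, 0, 0], [0, 0, 0, 0, 0, 0, 0], [0, 0, 0, 0, 0, 0, 0]]

```text
time_s: 31.5
eef_pos: [589.2, -34.9, 156.5]
ee_rot: [0.487, 0.512, 0.487, -0.512]
force: [0.2, -0.1, -1.5]
grip_width: 0.128
```

Run:
```python
from h import *
T,im=snap('wrist','ag_wrist'); plan([591,-36,133.4],np.radians(-2.8)); s=ctrl.sense(); print(s['grip_width'],s['force'])
```

```text
tcp [589.2 -34.9 156.5] jaw yaw deg -2.88 tilt [ 0.0003 -0.0001]
shift [0.154 0.012 0.007] turn [-0.001  0.    -0.   ] tool-y world [ 0.999 -0.05   0.   ] tool-z [-0.05  -0.999  0.   ]
0.13094498192118514 [ 0.18759168  0.26197497 -2.04353407]
```

View pics/ag_wrist.png

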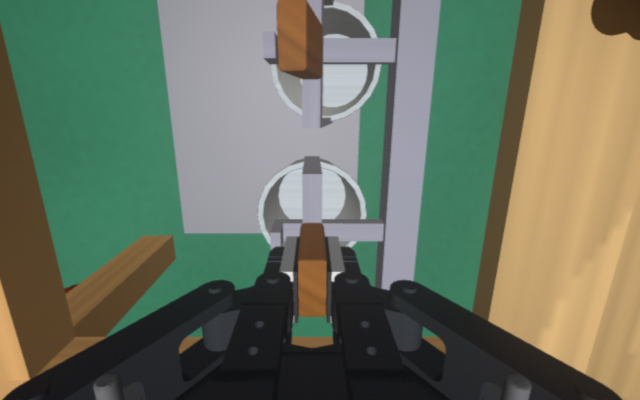

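>>> move_arm:
  targets:
    - [[0, 0.05, 0.015, 0, 0, 0, 0], [0, 0.06, 0, 0, 0, 0, 0], [0, 0.035, 0, 0, 0, 0, 0], [0, 0, 0, 0, 0, 0, 0], [0, 0, 0, 0, 0, 0, 0]]

```text
time_s: 32.05
eef_pos: [591.6, -35.0, 133.8]
ee_rot: [-0.487, -0.512, -0.487, 0.512]
force: [0.5, 1.3, -0.9]
grip_width: 0.131
```

>>> move_arm:
  targets:
    - [[0, 0.005, 0, 0, 0, 0, 0], [0, 0, 0, 0, 0, 0, 0], [0, 0, 0, 0, 0, 0, 0]]

```text
time_s: 32.35
eef_pos: [591.7, -35.0, 133.4]
ee_rot: [-0.487, -0.512, -0.487, 0.512]
force: [0.3, -0.1, -1.7]
grip_width: 0.129
```

Not yet in contact; ease down a little more.

>>> move_arm:
  targets:
    - [[0, 0.005, 0, 0, 0, 0, 0], [0, 0, 0, 0, 0, 0, 0], [0, 0, 0, 0, 0, 0, 0]]

```text
time_s: 32.65
eef_pos: [591.8, -35.1, 133.3]
ee_rot: [0.487, 0.512, 0.487, -0.512]
force: [-3.0, -0.1, 5.2]
grip_width: 0.126
```

>>> move_arm:
  targets:
    - [[0.18, 0, 0, 0, 0, 0, 0], [0.22, 0, 0, 0, 0, 0, 0], [0.28, 0, 0, 0, 0, 0, 0], [0.35, 0, 0, 0, 0, 0, 0], [0.42, 0, 0, 0, 0, 0, 0]]

```text
time_s: 33.15
eef_pos: [591.8, -35.1, 132.7]
ee_rot: [-0.487, -0.512, -0.487, 0.512]
force: [0.6, -0.6, -0.6]
grip_width: 0.416
```

>>> move_arm:
  targets:
    - [[0.42, 0, 0, 0, 0, 0, 0], [0.42, 0, 0, 0, 0, 0, 0], [0.42, 0, 0, 0, 0, 0, 0]]

```text
time_s: 33.45
eef_pos: [591.8, -35.1, 132.8]
ee_rot: [0.487, 0.512, 0.487, -0.512]
force: [-0.8, 0.4, -0.6]
grip_width: 0.417
```

Run:
```python
from h import *
T,im=snap('wrist','ah_wrist'); s=ctrl.sense(); print(T[:3,3],s['grip_width'],s['force'])
```

```text
[591.82024566 -35.0514281  132.78685121] 0.41654030435643563 [-0.9546781   0.06308742  0.62114545]
```

View pics/ah_wrist.png

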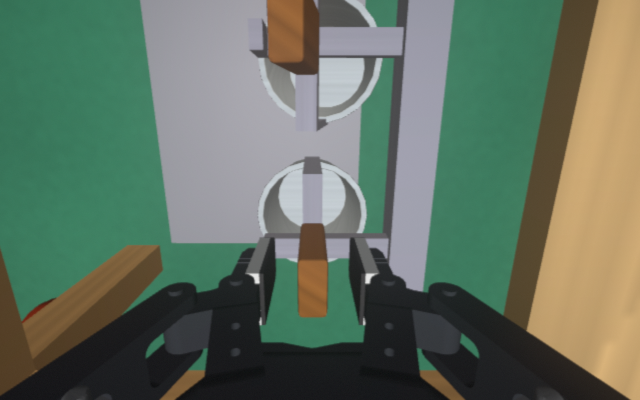

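>>> move_arm:
  targets:
    - [[0.42, -0.05, 0, 0, 0, 0, 0], [0.42, -0.15, 0, 0, 0, 0, 0], [0.42, -0.3, 0, 0, 0, 0, 0], [0.42, -0.33, 0, 0, 0, 0, 0], [0.42, -0.33, 0, 0, 0, 0, 0]]

```text
time_s: 34.0
eef_pos: [591.3, -35.0, 309.4]
ee_rot: [0.487, 0.512, 0.487, -0.512]
force: [0.4, 0.3, 0.1]
grip_width: 0.42
```

>>> move_arm:
  targets:
    - [[1, 0, 0, 0, 0, 0, 0], [1, 0, 0, 0, 0, 0, 0], [1, 0, 0, 0, 0, 0, 0], [1, 0, 0, 0, 0, 0, 0]]

```text
time_s: 34.4
eef_pos: [591.5, -35.0, 305.4]
ee_rot: [-0.486, -0.512, -0.488, 0.513]
force: [0.2, 0.7, 0.4]
grip_width: 0.998
```

Run:
```python
from h import *
T,im=snap('wrist','ai_wrist'); snap('top','ai_top',(110,260,200,400),4);print(T[:3,3])
plan([690.9,59,320],np.radians(-92.8))
```

```text
[591.45176561 -34.99035437 305.4087951 ]
tcp [591.6 -35.  305.8] jaw yaw deg -2.88 tilt [-0.0017  0.0005]
shift [-0.095  0.629 -0.659] turn [1.499e+00 1.000e-03 2.000e-03] tool-y world [ 0.999 -0.05  -0.002] tool-z [-0.05  -0.999 -0.   ]
```

View pics/ai_wrist.png

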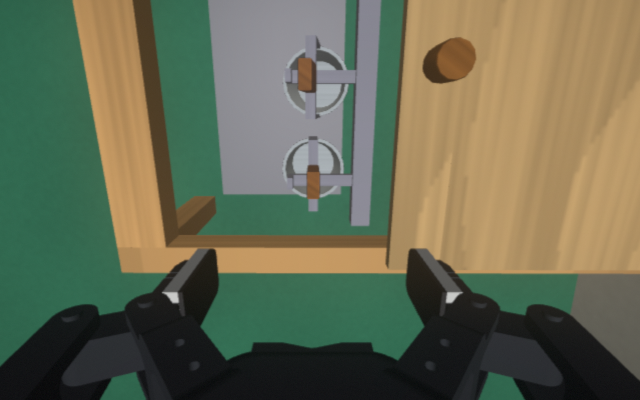

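Run:
```python
from h import *
T=tool()
print(unproj('wrist',[(457.5,57)],232,T)); plan([691,59,320],np.radians(-2.8))
```

```text
[[689.95464393  59.79799629 232.        ]]
tcp [591.6 -35.  305.8] jaw yaw deg -2.88 tilt [-0.0017  0.0005]
shift [-0.095  0.63  -0.659] turn [-0.001 -0.     0.002] tool-y world [ 0.999 -0.05  -0.002] tool-z [-0.05  -0.999 -0.   ]
```

View pics/ai_top.png

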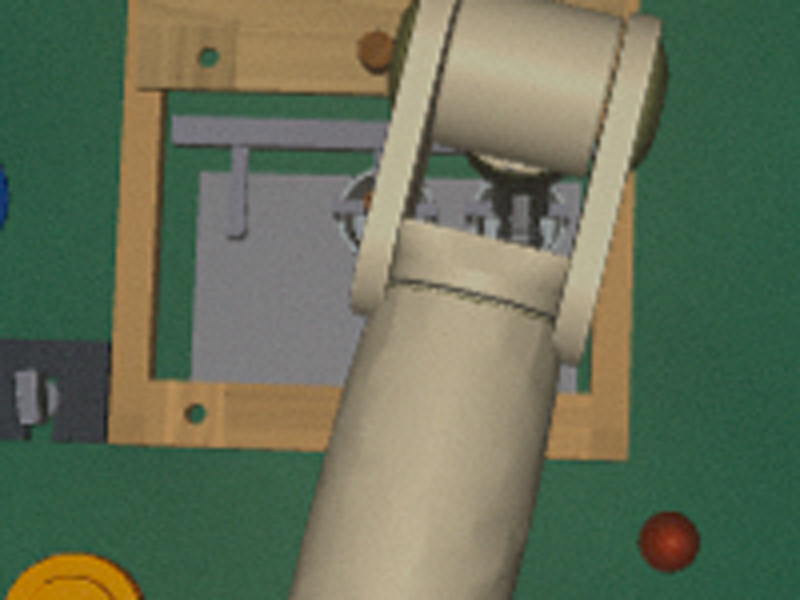

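>>> move_arm:
  targets:
    - [[1, 0, 0.157, -0.165, 0, 0, 0], [1, 0, 0.157, -0.165, 0, 0, 0], [1, 0, 0.157, -0.165, 0, 0, 0], [1, 0, 0.155, -0.165, 0, 0, 0], [1, 0, 0, 0, 0, 0, 0]]

```text
time_s: 35.0
eef_pos: [692.0, 61.9, 303.8]
ee_rot: [-0.487, -0.511, -0.489, 0.512]
force: [-0.1, -0.5, -0.6]
grip_width: 1.0
```

>>> move_arm:
  targets:
    - [[1, 0, 0, 0, 0, 0, 0], [1, 0, 0, 0, 0, 0, 0], [1, 0, 0, 0, 0, 0, 0]]

```text
time_s: 35.3
eef_pos: [690.1, 58.3, 307.4]
ee_rot: [0.487, 0.513, 0.487, -0.513]
force: [0.3, 0.4, 0.6]
grip_width: 1.001
```

Run:
```python
from h import *
T,im=snap('wrist','aj_wrist'); plan([690.6,59.4,209],np.radians(-2.8))
```

```text
tcp [690.2  58.3 307.4] jaw yaw deg -2.93 tilt [ 0.0005 -0.0001]
shift [ 0.656  0.002 -0.007] turn [-0.002  0.    -0.001] tool-y world [ 0.999 -0.051  0.001] tool-z [-0.051 -0.999  0.   ]
```

View pics/aj_wrist.png

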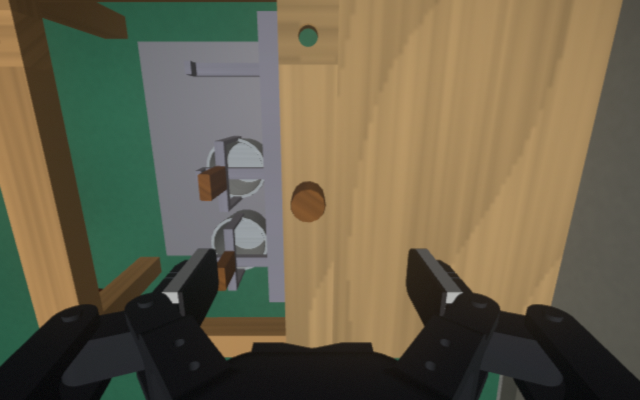

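>>> move_arm:
  targets:
    - [[1, 0.2, 0, -0.006, 0, 0, 0], [1, 0.25, 0, 0, 0, 0, 0], [1, 0.2, 0, 0, 0, 0, 0], [0.6, 0, 0, 0, 0, 0, 0], [0.6, 0, 0, 0, 0, 0, 0]]
  force: 30

```text
time_s: 35.85
eef_pos: [690.8, 59.6, 210.9]
ee_rot: [0.488, 0.513, 0.487, -0.512]
force: [0.2, 0.1, 1.2]
grip_width: 0.694
```

>>> move_arm:
  targets:
    - [[0, 0, 0, 0, 0, 0, 0], [0, 0, 0, 0, 0, 0, 0], [0, 0, 0, 0, 0, 0, 0], [0, 0, 0, 0, 0, 0, 0], [0, 0, 0, 0, 0, 0, 0]]

```text
time_s: 36.35
eef_pos: [688.4, 60.0, 211.9]
ee_rot: [-0.486, -0.511, -0.488, 0.514]
force: [-19.0, -0.6, 10.8]
grip_width: 0.292
```

Run:
```python
from h import *
T,im=snap('wrist','ak_wrist'); th=-0.0495
plan(T[:3,3]-250*np.array([np.cos(th),np.sin(th),0]),np.radians(-2.8)); s=ctrl.sense(); print(s['grip_width'],s['force'])
```

```text
tcp [688.4  60.  212. ] jaw yaw deg -2.86 tilt [-0.0047 -0.0006]
shift [ 8.000e-03 -1.667e+00  1.000e-03] turn [-0.001  0.001  0.004] tool-y world [ 0.999 -0.05  -0.005] tool-z [-0.05  -0.999  0.001]
0.2852760268428699 [-19.71815182  -1.41675453  11.80266701]
```

View pics/ak_wrist.png

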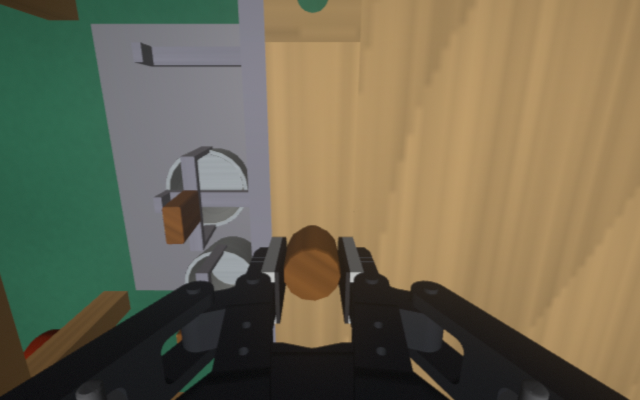

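>>> move_arm:
  targets:
    - [[0, 0, -0.08, 0, 0, 0, 0], [0, 0, -0.15, 0, 0, 0, 0], [0, 0, -0.2, 0, 0, 0, 0], [0, 0, -0.2, 0, 0, 0, 0], [0, 0, -0.2, 0, 0, 0, 0]]

```text
time_s: 36.9
eef_pos: [566.4, 66.2, 211.8]
ee_rot: [0.489, 0.514, 0.486, -0.511]
force: [3.3, -0.6, 8.9]
grip_width: 0.287
```

>>> move_arm:
  targets:
    - [[0, 0, -0.2, 0, 0, 0, 0], [0, 0, -0.2, 0, 0, 0, 0], [0, 0, -0.2, 0, 0, 0, 0], [0, 0, -0.15, 0, 0, 0, 0], [0, 0, -0.08, 0, 0, 0, 0]]

```text
time_s: 37.4
eef_pos: [442.0, 72.6, 211.8]
ee_rot: [0.489, 0.514, 0.486, -0.511]
force: [2.5, 0.9, 7.8]
grip_width: 0.292
```

>>> move_arm:
  targets:
    - [[0, 0, 0, 0, 0, 0, 0], [0, 0, 0, 0, 0, 0, 0], [0, 0, 0, 0, 0, 0, 0]]

```text
time_s: 37.7
eef_pos: [442.8, 72.6, 211.8]
ee_rot: [0.488, 0.513, 0.486, -0.511]
force: [-1.6, 0.7, 10.3]
grip_width: 0.294
```

Run:
```python
from h import *
T,im=snap('wrist','al_wrist'); s=ctrl.sense(); print(T[:3,3],np.hypot(*(T[:2,3]-[688.4,60])),s['grip_width'],s['force'])
```

```text
[442.82859766  72.56325258 211.75953316] 245.892555725992 0.2910651492473251 [-1.02072784  1.57065285 11.32612039]
```

View pics/al_wrist.png

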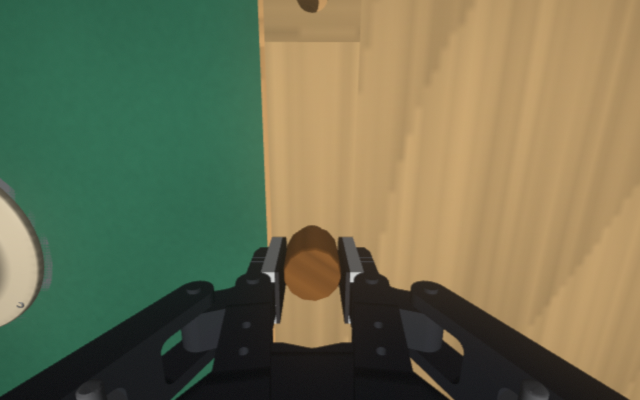

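>>> move_arm:
  targets:
    - [[0, 0, -0.02, 0, 0, 0, 0], [0, 0, -0.02, 0, 0, 0, 0], [0, 0, 0, 0, 0, 0, 0], [0, 0, 0, 0, 0, 0, 0], [0, 0, 0, 0, 0, 0, 0]]

```text
time_s: 38.25
eef_pos: [438.6, 72.8, 211.8]
ee_rot: [0.49, 0.515, 0.485, -0.51]
force: [8.6, 2.5, 4.1]
grip_width: 0.289
```

>>> move_arm:
  targets:
    - [[0, 0, -0.012, 0, 0, 0, 0], [0, 0, 0, 0, 0, 0, 0], [0, 0, 0, 0, 0, 0, 0]]

```text
time_s: 38.55
eef_pos: [438.5, 72.8, 211.8]
ee_rot: [0.49, 0.516, 0.484, -0.509]
force: [20.9, 3.2, -2.1]
grip_width: 0.291
```

At the stop (force rises, no motion). Release and rise.

>>> move_arm:
  targets:
    - [[0.6, 0, 0.012, 0, 0, 0, 0], [0.6, 0, 0, 0, 0, 0, 0], [0.6, 0, 0, 0, 0, 0, 0], [0.6, 0, 0, 0, 0, 0, 0], [0.6, -0.1, 0, 0, 0, 0, 0]]

```text
time_s: 39.05
eef_pos: [435.0, 72.9, 223.2]
ee_rot: [-0.486, -0.512, -0.488, 0.513]
force: [-0.4, 0.1, -0.1]
grip_width: 0.601
```

>>> move_arm:
  targets:
    - [[0.6, -0.3, 0, 0, 0, 0, 0], [0.6, -0.3, 0, 0, 0, 0, 0], [0.6, -0.1, 0, 0, 0, 0, 0], [0.6, 0, 0, 0, 0, 0, 0], [0.6, 0, 0, 0, 0, 0, 0]]

```text
time_s: 39.55
eef_pos: [435.6, 72.8, 328.2]
ee_rot: [-0.487, -0.512, -0.488, 0.513]
force: [0.8, 0.1, -0.7]
grip_width: 0.603
```

>>> move_arm:
  targets:
    - [[0.6, 0, 0, 0, 0, 0, 0], [0.6, 0, 0, 0, 0, 0, 0]]

```text
time_s: 39.75
eef_pos: [435.6, 72.8, 328.2]
ee_rot: [-0.487, -0.512, -0.488, 0.513]
force: [-1.1, 0.2, -0.1]
grip_width: 0.602
```

Run:
```python
from h import *
T,im=snap('wrist','am_wrist'); snap('scene','am_scene'); snap('scene','am_scene_z',(150,300,240,440),4); print(T)
```

```text
[[-2.21553516e-03  9.98737742e-01 -5.01798151e-02  4.35605097e+02]
 [ 2.41223598e-04 -5.01794030e-02 -9.98740191e-01  7.28116996e+01]
 [-9.99997517e-01 -2.22484857e-03 -1.29744880e-04  3.28154774e+02]
 [ 0.00000000e+00  0.00000000e+00  0.00000000e+00  1.00000000e+00]]
```

View pics/am_wrist.png

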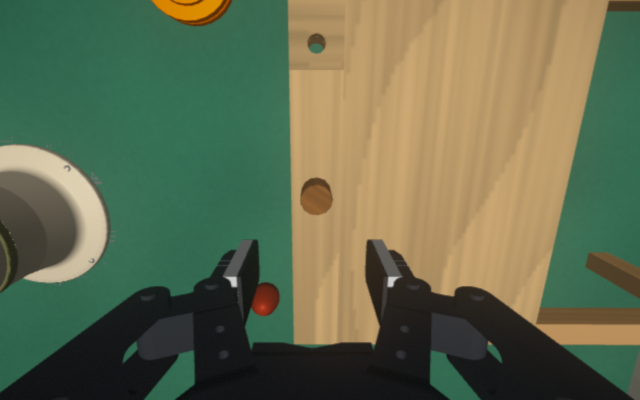

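View pics/am_scene_z.png

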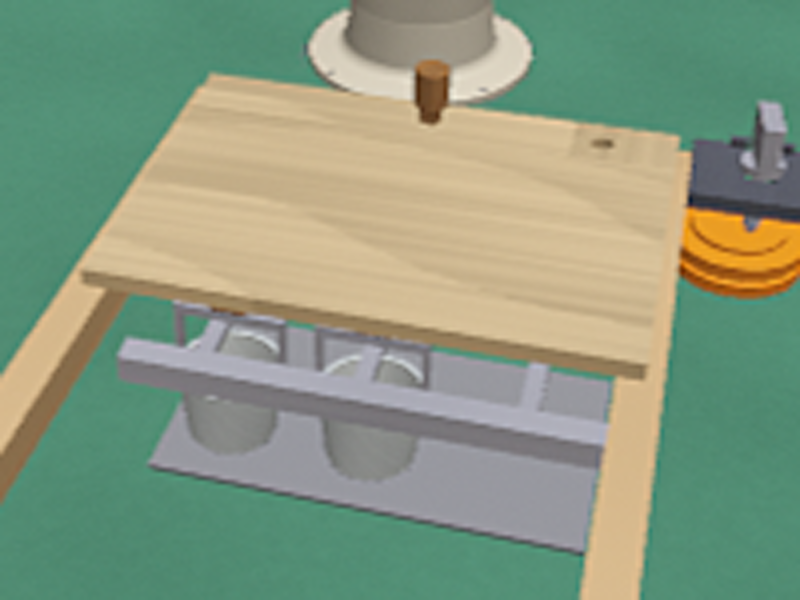

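>>> move_arm:
  targets:
    - [[0.6, -0.2, 0, 0, 0, 0, 0], [0.6, 0, 0, 0, 0, 0, 0], [0.6, 0, 0, 0, 0, 0, 0], [0.6, 0, 0, 0, 0, 0, 0], [0.6, 0, 0, 0, 0, 0, 0]]

```text
time_s: 40.4
eef_pos: [435.7, 72.8, 358.5]
ee_rot: [-0.487, -0.512, -0.488, 0.513]
force: [1.2, 0.3, -0.7]
grip_width: 0.601
```

Run:
```python
from h import *
T=np.array([[-2.21553516e-03,9.98737742e-01,-5.01798151e-02,4.35605097e+02],[2.41223598e-04,-5.01794030e-02,-9.98740191e-01,7.28116996e+01],[-9.99997517e-01,-2.22484857e-03,-1.29744880e-04,3.28154774e+02],[0,0,0,1]])
print('knob',unproj('wrist',(316.5,197),232,T),'bore',unproj('wrist',(316.5,43.5),190,T))
a=ctrl.capture('scene').astype(int)
for i in range(6): snap('scene','an_scene')
b=ctrl.capture('scene').astype(int)
d=np.abs(a-b)[225:280,270:360].mean(); print('diff pails',d,'bg',np.abs(a-b)[300:350,500:600].mean(), np.abs(a-b)[225:280,270:360].max())
old=cv2.imread('pics/am_scene.png')[:,:,::-1].astype(int); print(np.abs(old-b)[225:280,270:360].mean())
```

```text
knob [[441.12786953  74.23110107 232.        ]] bore [[446.95596029 191.04969627 190.        ]]
diff pails 1.337979797979798 bg 0.7986 51
1.4008080808080807
```

View pics/an_scene.png

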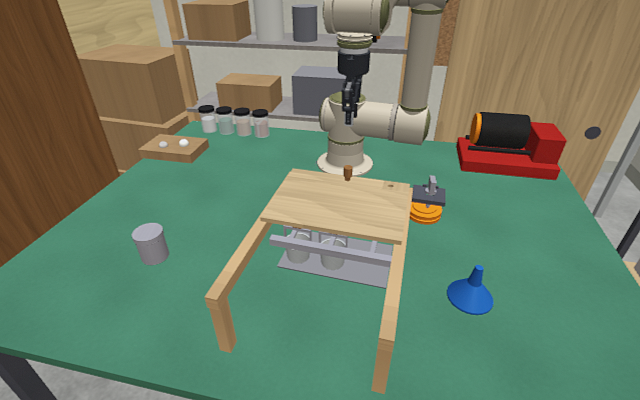

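>>> move_arm:
  targets:
    - [[0.6, 0, 0, 0, 0, 0, 0], [0.6, 0, 0, 0, 0, 0, 0], [0.6, 0, 0, 0, 0, 0, 0], [0.6, 0, 0, 0, 0, 0, 0], [0.6, 0, 0, 0, 0, 0, 0]]

```text
time_s: 41.3
eef_pos: [435.9, 72.8, 359.3]
ee_rot: [0.487, 0.512, 0.487, -0.512]
force: [0.3, -0.5, 1.1]
grip_width: 0.599
```

Run:
```python
from h import *
for i in range(60): ctrl.capture('scene')
F=[]
for i in range(10): F.append(ctrl.capture('scene').astype(int))
for i in range(1,10):
  d=np.abs(F[i]-F[0]); print(round(d[225:280,270:360].mean(),2),d[225:280,270:360].max(),round(d[300:350,500:600].mean(),2))
snap('scene','ap_z',(210,290,260,380),6); snap('top','ap_top'); print(ctrl.sense()['time_s'])
```

```text
0.75 23 0.82
0.78 23 0.8
0.78 29 0.8
0.69 14 0.8
0.73 16 0.81
0.78 30 0.81
0.78 27 0.82
0.76 21 0.82
0.72 17 0.81
44.9
```

View pics/ap_z.png

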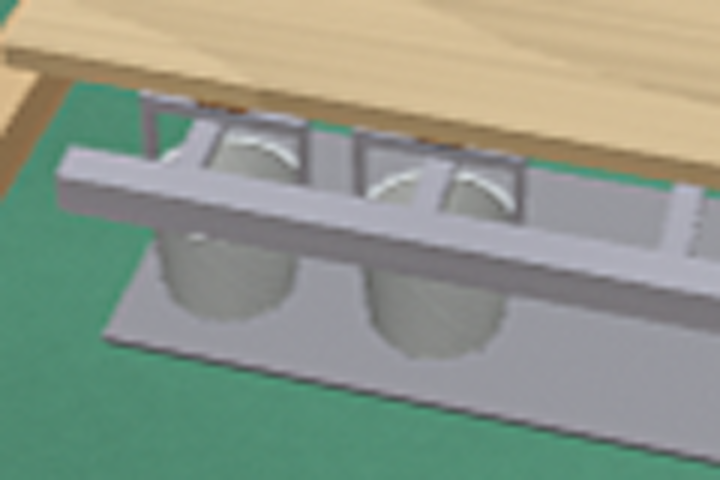

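View pics/ap_top.png

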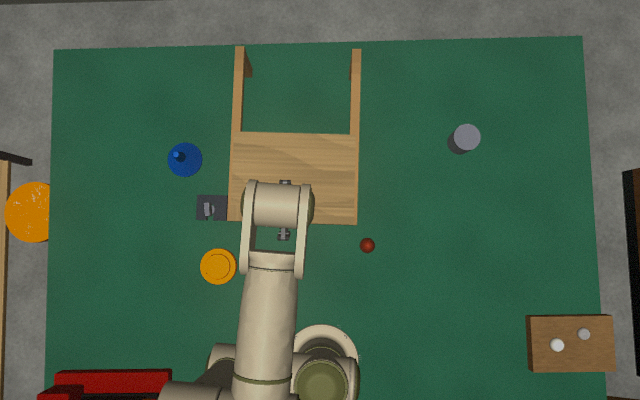

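Pails are still, the lid is shut, the pin is parked and the bystanders have not moved. I'm handing the job in.

```bash
python3 -c "
from rig import ctrl
print(ctrl.finish_job())"
```

```text
the job is handed in; nothing more can be done
None
```

The job is done and handed in at about 45 s of the 210 s allowed; the hand-in gave no verdict. I parked the pin in the bracket notch, slid the lid fully open, and hung both pails, one on the middle hook and one on the right hook. Only two pails were in the scene. Then I pulled the lid shut to its stop and moved the gripper clear.

**Last checks:**
- **Lid:** the bore measured within 0.3 mm of where it was with the lid first shut. While closing, the force rose to 21 N with no further motion.
- **Pin:** it stands upright with its collar on the bracket, judged from the pictures only.
- **Pails:** both hang upright. Scene pictures over about half a second differed only by camera noise. The first pail swung noticeably after I let it go, but had settled by then.
- **Bystanders:** the canister, funnel, egg and barrel lids look unmoved.

**What disagreed:** the overhead camera placed the first pail about 5 mm from where the wrist camera did, so I relied on the wrist camera. The knob's last reading was also about 3 mm off sideways from the first, which I put down to reading the picture by eye.

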